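# Load the narrow spice shelf and clip in its retaining bar

### The job

Put the steel ring over the pepper mill's spindle so that it rests flat on the mill's shoulder, and set the mill and every spice jar gently upright along the middle of the narrow raised shelf. When they all stand there, lay the retaining bar across the two clips, about centred so that its end knobs are outside them, and push it down past the sprung jaws until it is home and both jaws have closed over it. Leave the other kitchen things where they are.

Things in the scene. Friction and masses are not known exactly. Their poses are not given: they have to be found in the camera images.
- ledge: narrow fixed wooden shelf: a level plank 64 mm deep (x) and 380 mm long (y), its top 85 mm above the counter, on two legs. Origin on the counter under the plank's centre; x points away from the robot, y along the plank to the robot's left. Two steel fork clips on arms before its robot-side edge, at x = -75, y = +170 and -170 mm; nothing stands between them
- clip_left (a point): where the bar's axis lies when home in the left clip: 115 mm above the counter, ledge x = -75, y = +170 mm. Clip 16 mm wide along y; slot 15 mm wide, open upwards; its rear prong flares back as a lead-in up to 31 mm above this point. The jaw's sloping nose hangs over the slot, 7 to 26 mm above this point
- clip_right (a point): the same for the right clip, at ledge y = -170 mm
- jaw_left (a joint): hinge of the left clip's sprung slick black jaw, on the robot side of the slot, rad: 0 closed (nose over the slot), grows as the nose is pushed towards the robot; about 0.15 lets the bar past, then it springs shut. Pushing the bar past both jaws takes about 8 to 18 N in all
- jaw_right (a joint): the same for the right clip
- bar: retaining bar: steel rod 10 mm in diameter along its y, a wooden knob 15.6 mm in diameter at each end (centres at y = +200 and -200 mm) and in the middle a square wooden grip, 16 by 16 mm, 60 mm long; 150 g. Origin at the middle of the rod's axis (8 mm above the counter as it lies)
- mill: small pepper mill without its head: dark wooden cylinder 44 mm in diameter and 55 mm high, its flat shoulder at 55 mm, with a steel spindle 9 mm in diameter rising from the shoulder to 78 mm; about 200 g. Origin at the centre of its foot, z up its axis
- collar: the mill's head: a steel ring 38 mm in outer diameter, with a 13 mm hole, 16 mm high, 60 g; origin at the centre of its underside, z along its axis. It lies flat on the counter at the start
- jar_a: closed spice jar with a steel lid, a plain upright cylinder 44 mm in diameter and 62 mm high, about 160 g; origin at the centre of its foot, z up its axis. Each start has two to four such jars; an absent one reads None
- jar_b: closed spice jar with a steel lid, a plain upright cylinder 44 mm in diameter and 62 mm high, about 160 g; origin at the centre of its foot, z up its axis. Each start has two to four such jars; an absent one reads None
- jar_c: closed spice jar with a steel lid, a plain upright cylinder 44 mm in diameter and 62 mm high, about 160 g; origin at the centre of its foot, z up its axis. Each start has two to four such jars; an absent one reads None
- jar_d: closed spice jar with a steel lid, a plain upright cylinder 44 mm in diameter and 62 mm high, about 160 g; origin at the centre of its foot, z up its axis. Each start has two to four such jars; an absent one reads None
- egg_cup: white egg cup, 48 mm in diameter, 50 mm high; does not belong on the shelf. Origin at its foot
- oil: green oil bottle, 60 mm in diameter, 190 mm high; origin at its foot; leave alone
- mug: blue mug, 80 mm in diameter, 90 mm high; origin at its foot; leave alone
- bowl: white bowl, 140 mm in diameter, 55 mm high; origin at its foot; leave alone
- can: metal can, 66 mm in diameter, 100 mm high; origin at its foot; leave alone
- spoon: wooden spoon lying on the counter; leave alone
Mind the look-alikes: they are no part of the job. Leave any yellow look-alike of the jar_d alone. There is more than one size of the collar; the job needs the smaller.

How it is judged:
By the outcome, as a careful person would: the job done as asked, in the order asked, and still so for the second after the job is handed in, with the robot touching nothing.
Of jar_a, jar_b, jar_c, jar_d only 2 to 4 are there at a start; the rules pass over those that are not, and their reading is None.
At some moment in a run one of bar, collar may be knocked a few centimetres aside while the robot is not near it.
It also fails if it takes over 210 s, if anything falls off the work surface, if the arm or the gripper's body presses on something with over 40 N, if the wrist force passes 120 N, or if a joint passes its speed limit or range.

### The arm

A 7-joint arm with a two-finger parallel gripper is mounted at the origin on the work surface. World frame = base frame: x ahead of the robot, y to its left, z up, the work surface at z = 0. Lengths are in m, angles in rad, forces in N, time in s.
With the tool pointing down it reaches from about 0.4 to 0.85 m from the base axis. Payload 10.4 kg.
Tool frame: the origin (TCP) lies at the very end of the fingers, on their centre line; the grasp point (between the pads) lies 19 mm behind it; z points along the fingers, y is the line along which they close (so a half turn about z gives the same grasp; the last joint's range is limited). The gripper opens to 87 mm and grips with 3 to 60 N. Pads are 19 mm wide; open, the fingers measure 117 mm over their backs; the gripper's body (75 mm by 190 mm) begins 51 mm behind the grasp point.
Start: joints at [-1.342, 0.332, -0.065, 1.46, 0.022, 1.35, -0.088], TCP at [0.156, 0.605, 0.223] pointing down, gripper open.
Joint ranges: [-2.6, 2.6], [-0.5, 2.12], [-1.47, 1.34], [0.16, 2.42], [-1.27, 4.41], [0.06, 2.06], [-2.6, 2.6]. Speed limits (rad/s): [2.22, 2.22, 2.79, 2.79, 3.14, 3.14, 3.14].

### API

Orientations are given as a unit quaternion [x, y, z, w].
In Python, from bench import * gives the robot as it stands.
- The arm moves only by the tool carry_out, never from a script. Its argument "deltas" is a list of rows, each an object with "hand": the finger opening in mm, from 0 to 87; "dp": the shift along the tool's x, y, z each as a share of 250 mm, from -1 to 1, a list of three; "spin": the turn about the tool's z as a share of pi rad, from -1 to 1. In form: [{"hand": hand, "dp": [dx, dy, dz], "spin": spin}, ...]. A call has 1 to 20 rows; each row is the pose to reach, as a shift and turn from the pose commanded when the call began, along the tool's axes at that moment, turning the shorter way round; what a row does not reach only later rows make up. A row lasts 1/10 s, in which the tool goes at most 50 mm and 8.59 degrees, less where a joint would pass 70% of its speed; a pose out of reach is approached as far as the arm can. A call with a number of a shift or a turn outside -1 to 1 is refused whole. A call with a gripper value outside its range is refused whole. The fingers move at their own pace and stop on an object; "force" is the grip in N (left out, the last holds). Time passes only in rows, so rows that repeat a pose let the fingers close. It gives the time, the measured TCP pose, the force, the opening and the grip force at its end, in the units of the state.
- read_state(): the state, without advancing time (a new reading comes with each control period).
- camera(name): name is "scene" or "top" or "wrist"; returns the picture (420x560x3 uint8, red, green, blue); there is no depth.
- get_calibration(name): a dict with "fx", "fy", "cx", "cy" (pixels), "R" (3x3) and "t" (3): a world point X has camera coordinates R X + t; the wrist camera has in their place "mount" (4x4, takes a point from camera to tool coordinates, whose origin is the TCP and whose axes are the flange's). Camera axes: x right, y down, z forward; pixel columns grow to the right and rows downward; lengths in m; the calibration is good to about 2 mm. The wrist camera is an equidistant fisheye: a pixel r from the principal point sees the ray r / f radians off the axis. A picture is of the moment at which its call begins: read the wrist's pose just before it. get_calibration takes no time and is no camera call.
- close_job(): hands the job in; it is judged then, once.
The state is a dict: "time": time; "joint_positions": joint angles; "joint_vel": joint speeds; "joint_torque": joint torques, N m; "ee_pos": TCP position; "eef_rot": TCP orientation; "ft_force": force on the tool from outside, world axes, zero at the start; "torque": the same for the moment, N m; "width": finger opening in m; "grip_force": force on a finger pad.
Only numpy, scipy, OpenCV 4.12 (cv2) and the standard library are available. Lean on these libraries where they do the work, as an engineer would, in place of code of your own. Each camera call takes 0.05 s, during which the arm holds its last target. There are 200 camera calls.

## Working session

There is one attempt and no reset: what is moved stays moved. The work goes in short steps, Python scripts to look and compute and a tool call to move; the robot and the scene stay as the last step left them, time stands still between calls to the robot, and variables do not carry over. Pictures are saved under pics/ and viewed, at most 14 in all, crops included, and the job is handed in when it is done.

Besides the shell and the picture viewer there is one more tool, called after "Call:" by a JSON object that holds its "op" and its "data". carry_out: Moves the arm, as the interface text tells. Its arguments: {"type":"object","properties":{"deltas":{"type":"array","items":{"type":"object","properties":{"hand":{"type":"number"},"dp":{"type":"array","items":{"type":"number","minimum":-1,"maximum":1}},"spin":{"type":"number","minimum":-1,"maximum":1}}}},"force":{"type":"number"}},"required":["deltas"]}

```bash
mkdir -p pics; ls; python3 - <<'E'
from bench import *
import cv2,numpy as np
s=read_state();print(s['time'],s['ee_pos'],s['eef_rot'],s['width'])
for n in('scene','top','wrist'):
    im=camera(n);cv2.imwrite(f'pics/{n}0.png',im[:,:,::-1]);c=get_calibration(n)
    print(n,{k:np.round(v,4).tolist() for k,v in c.items()})
E
```

```text
pics
0.0 [0.1556034  0.60491557 0.22175123] [ 1.25553232e-01  9.92086626e-01 -7.12664311e-04 -6.75186703e-05] 0.0870262460848342
scene {'fx': 450.217, 'fy': 450.217, 'cx': 283.4612, 'cy': 209.0536, 'R': [[-0.5415, 0.8406, 0.0074], [0.4811, 0.317, -0.8173], [-0.6894, -0.4391, -0.5761]], 't': [0.3385, -0.1759, 1.7049]}
top {'fx': 408.2214, 'fy': 408.2214, 'cx': 279.5501, 'cy': 208.5378, 'R': [[-0.0284, -0.9993, 0.0247], [-0.9982, 0.0271, -0.0535], [0.0528, -0.0262, -0.9983]], 't': [-0.0363, 0.5629, 1.1216]}
wrist {'fx': 325.1923, 'fy': 325.1923, 'cx': 280.4774, 'cy': 210.5958, 'mount': [[0.0002, -0.9629, -0.27, 0.0736], [1.0, 0.0001, 0.0004, 0.0008], [-0.0004, -0.27, 0.9629, -0.1614], [0.0, 0.0, 0.0, 1.0]]}
```

View pics/top0.png

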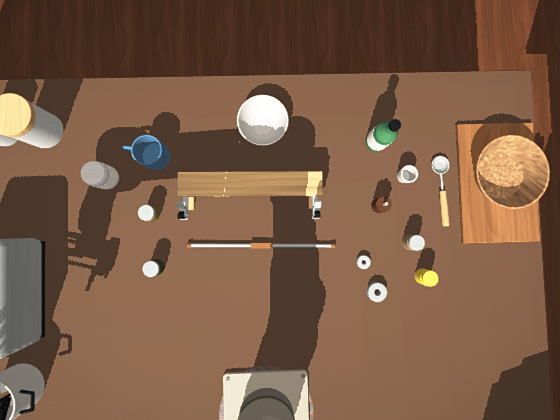

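View pics/scene0.png

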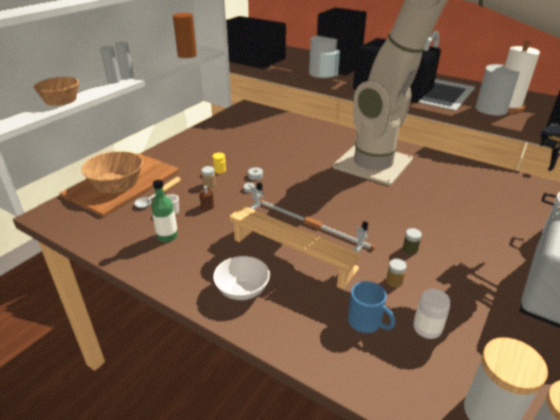

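Top view: plank about (178–322, 172–196), clips at (183,207) and (316,207), bar along row 245. Jars are at (147,213), (151,269) and (415,243), the mill at (382,204), the small ring at (364,262) and the big ring at (377,292). Decoys are the yellow jar at (428,278) and the egg cup at (407,174).

```bash
cat > h.py <<'E'
from bench import *
import cv2,numpy as np
from scipy.spatial.transform import Rotation as Rn
def pose():
    s=read_state(); return np.array(s['ee_pos']),Rn.from_quat(s['eef_rot']).as_matrix()
def ray(name,uv,P=None):
    c=get_calibration(name); u,v=uv
    a,b=(u-c['cx'])/c['fx'],(v-c['cy'])/c['fy']
    if name!='wrist':
        R=np.array(c['R']);return -R.T@np.array(c['t']),R.T@np.array([a,b,1])
    p,R=P;M=np.array(c['mount']);r=np.hypot(a,b);k=np.sin(r)/r if r>1e-9 else 1
    return p+R@M[:3,3],R@M[:3,:3]@np.array([a*k,b*k,np.cos(r)])
def at(name,uv,z,P=None):
    o,d=ray(name,uv,P);return (o+d*(z-o[2])/d[2])
def proj(name,X,P=None):
    c=get_calibration(name)
    if name!='wrist': q=np.array(c['R'])@X+np.array(c['t']);a,b=q[0]/q[2],q[1]/q[2]
    else:
        p,R=P;M=np.array(c['mount']);q=M[:3,:3].T@(R.T@(np.array(X)-p)-M[:3,3])
        n=np.hypot(q[0],q[1]);t=np.arctan2(n,q[2]);a,b=q[0]/n*t,q[1]/n*t
    return np.array([c['fx']*a+c['cx'],c['fy']*b+c['cy']])
def go(target,yaw=None):
    """dp (shares of 250mm) and spin to reach target; yaw = world angle (deg) of tool y axis (mod 180)"""
    p,R=pose();dp=R.T@(np.array(target)-p)/.25
    out=[np.round(dp,4).tolist()]
    if yaw is not None:
        cur=np.degrees(np.arctan2(R[1,1],R[0,1]));d=(yaw-cur+90)%180-90
        out.append(('spin',round(-d/180,4)))   # tool z points down
    print('go',np.round(target,4),*out,'max rows',np.abs(dp).max()*5)
def snap(name,fn=None):
    P=pose();im=camera(name)[:,:,::-1].copy()
    if fn: cv2.imwrite('pics/'+fn,im)
    return im,P
E
python3 - <<'E'
from h import *
for n,uv,z in [('jarL1',(147,212),.062),('jarL2',(151,268),.062),('jarR',(417,243),.062),('yellow',(430,279),.062),('mill',(385,203),.07),('ringS',(364,262),.016),('ringB',(377,292),.016),('barL',(189,245),.008),('barR',(333,245),.008),('plLfar',(178,173),.085),('plLnear',(178,196),.085),('plRfar',(322,172),.085),('plRnear',(322,196),.085),('clipL',(183,203),.13),('clipR',(317,203),.13),('egg',(407,172),.05)]:
    X=at('top',uv,z);print(n,np.round(X,3),'r',round(np.hypot(*X[:2]),3))
im=cv2.imread('pics/top0.png')[160:310,130:450]
cv2.imwrite('pics/top0c.png',cv2.resize(im,None,fx=2.5,fy=2.5,interpolation=cv2.INTER_CUBIC))
go([.45,.3,.3],90)
E
```

```text
jarL1 [0.56  0.301 0.062] r 0.635
jarL2 [0.412 0.292 0.062] r 0.505
jarR [ 0.457 -0.417  0.062] r 0.618
yellow [ 0.36  -0.447  0.062] r 0.574
mill [ 0.566 -0.333  0.07 ] r 0.656
ringS [ 0.407 -0.282  0.016] r 0.495
ringB [ 0.323 -0.315  0.016] r 0.451
barL [0.468 0.202 0.008] r 0.509
barR [ 0.456 -0.199  0.008] r 0.497
plLfar [0.658 0.212 0.085] r 0.691
plLnear [0.598 0.213 0.085] r 0.635
plRfar [ 0.651 -0.165  0.085] r 0.672
plRnear [ 0.588 -0.162  0.085] r 0.61
clipL [0.576 0.191 0.13 ] r 0.607
clipR [ 0.567 -0.143  0.13 ] r 0.585
egg [ 0.65  -0.402  0.05 ] r 0.765
go [0.45 0.3  0.3 ] [-1.4443, -0.8886, -0.3112] ('spin', np.float64(-0.0801)) max rows 7.221716001867581
```

View pics/top0c.png

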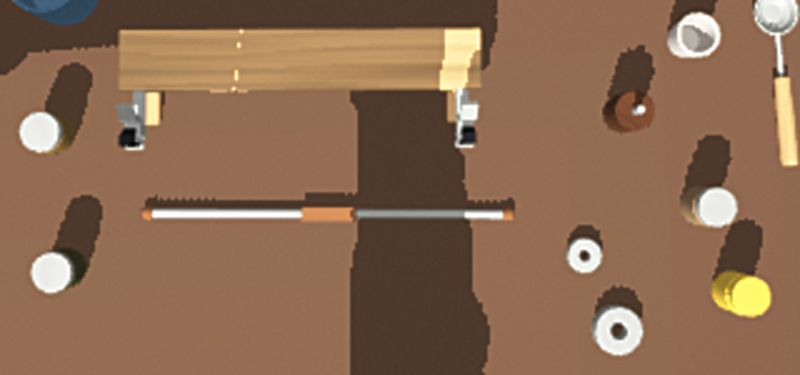

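The crop confirms three jars; the small ring is at crop (584,255), the mill at (630,110).

Call:
{"op": "carry_out", "data": {"deltas": [{"dp":[-0.18,-0.11,-0.08],"spin":-0.04,"hand":87},{"dp":[-0.36,-0.22,-0.16],"spin":-0.08},{"dp":[-0.54,-0.33,-0.24],"spin":-0.08},{"dp":[-0.722,-0.444,-0.311],"spin":-0.08},{"dp":[-0.95,-0.58,-0.311],"spin":-0.08},{"dp":[-0.95,-0.58,-0.311],"spin":-0.08},{"dp":[-0.95,-0.58,-0.311],"spin":-0.08},{"dp":[-0.95,-0.58,-0.311],"spin":-0.08}]}}

```text
schema error: expected keys hand, dp, spin
```

```bash
python3 - <<'E'
from h import *
go([.45,.15,.3],90);go([.42,-.1,.3],90)
E
```

```text
go [0.45 0.15 0.3 ] [-1.5938, -1.4696, -0.3106] ('spin', np.float64(-0.0801)) max rows 7.9690911185551085
go [ 0.42 -0.1   0.3 ] [-1.7267, -2.468, -0.3095] ('spin', np.float64(-0.0801)) max rows 12.340060402204646
```

Call:
{"op": "carry_out", "data": {"deltas": [{"dp":[-0.18,-0.11,-0.08],"spin":-0.04,"hand":87},{"dp":[-0.36,-0.22,-0.16],"spin":-0.08,"hand":87},{"dp":[-0.54,-0.33,-0.24],"spin":-0.08,"hand":87},{"dp":[-0.72,-0.44,-0.31],"spin":-0.08,"hand":87},{"dp":[-0.95,-0.58,-0.31],"spin":-0.08,"hand":87},{"dp":[-0.95,-0.58,-0.31],"spin":-0.08,"hand":87},{"dp":[-0.95,-0.58,-0.31],"spin":-0.08,"hand":87},{"dp":[-0.95,-0.58,-0.31],"spin":-0.08,"hand":87}]}}

```text
time: 0.95
ee_pos: [0.35, 0.4052, 0.3]
eef_rot: [0.001, 1.0, 0.0, -0.0]
ft_force: [-0.5, 1.3, -0.2]
width: 0.087
grip_force: 0.0
```

```bash
python3 - <<'E'
from h import *
go([.45,.15,.3],90);go([.42,-.1,.3],90)
E
```

```text
go [0.45 0.15 0.3 ] [-0.4024, -1.0196, -0.0002] ('spin', np.float64(-0.0008)) max rows 5.098197109466566
go [ 0.42 -0.1   0.3 ] [-0.2849, -2.0199, -0.0004] ('spin', np.float64(-0.0008)) max rows 10.099681751385543
```

Call:
{"op": "carry_out", "data": {"deltas": [{"dp":[-0.2,-0.2,0],"spin":0,"hand":87},{"dp":[-0.4,-0.4,0],"spin":0,"hand":87},{"dp":[-0.4,-0.6,0],"spin":0,"hand":87},{"dp":[-0.4,-0.8,0],"spin":0,"hand":87},{"dp":[-0.4,-1,0],"spin":0,"hand":87},{"dp":[-0.4,-1,0],"spin":0,"hand":87},{"dp":[-0.4,-1,0],"spin":0,"hand":87}]}}

```text
time: 1.65
ee_pos: [0.4498, 0.1523, 0.3003]
eef_rot: [0.003, 1.0, -0.0, 0.0]
ft_force: [-0.4, 0.4, 0.7]
width: 0.0867
grip_force: 0.0
```

```bash
python3 - <<'E'
from h import *
im,P=snap('wrist','w1.png')
print(P[0])
E
```

```text
[0.44979614 0.15226704 0.30031269]
```

Call:
{"op": "carry_out", "data": {"deltas": [{"dp":[0,-0.2,0],"spin":0,"hand":87},{"dp":[0.0,-0.4,0],"spin":0,"hand":87},{"dp":[0.0,-0.6,0],"spin":0,"hand":87},{"dp":[0.0,-0.8,0],"spin":0,"hand":87},{"dp":[0,-1,0],"spin":0,"hand":87},{"dp":[0,-1,0],"spin":0,"hand":87},{"dp":[0,-1,0],"spin":0,"hand":87}]}}

```text
time: 2.4
ee_pos: [0.4499, -0.0929, 0.2999]
eef_rot: [-0.0, 1.0, 0.0, -0.0]
ft_force: [0.1, 1.0, -0.2]
width: 0.0869
grip_force: 0.0
```

Call:
{"op": "carry_out", "data": {"deltas": [{"dp":[0,-0.2,0],"spin":0,"hand":87},{"dp":[0.0,-0.4,0],"spin":0,"hand":87},{"dp":[0.0,-0.6,0],"spin":0,"hand":87},{"dp":[0.0,-0.8,0],"spin":0,"hand":87},{"dp":[0,-0.8,0],"spin":0,"hand":87},{"dp":[0,-0.8,0],"spin":0,"hand":87}]}}

```text
time: 3.0
ee_pos: [0.4506, -0.2926, 0.2991]
eef_rot: [-0.001, 1.0, -0.0, -0.001]
ft_force: [0.8, 1.1, -0.8]
width: 0.087
grip_force: 0.0
```

```bash
python3 - <<'E'
from h import *
im,P=snap('wrist','w2.png')
print(P)
cv2.imwrite('pics/w12.png',cv2.resize(np.hstack([cv2.imread('pics/w1.png'),im]),(800,300),interpolation=cv2.INTER_AREA))
E
```

```text
(array([ 0.45058289, -0.29264462,  0.29914087]), array([[-9.99997128e-01, -1.29410188e-03, -2.01733265e-03],
       [-1.29398968e-03,  9.99999161e-01, -5.69226887e-05],
       [ 2.01740462e-03, -5.43121176e-05, -9.99997964e-01]]))
```

View pics/w12.png

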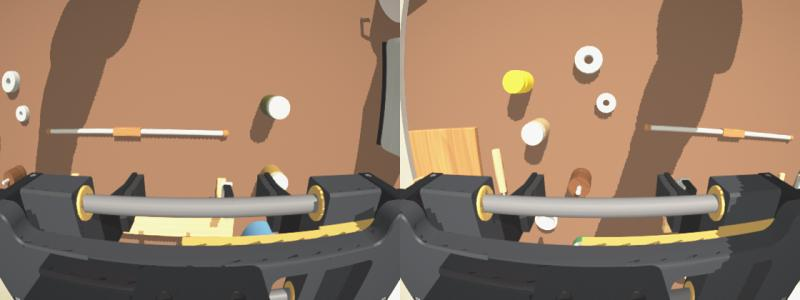

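Wrist views: the small ring is at (606,102) in the right half, the big ring at (588,60), and the mill (579,182) is partly behind a finger. The jar on the right is at (533,133), the bar grip at (735,132).

```bash
cat >> h.py <<'E'
def blobs(im,lo,hi,amin=60,amax=6000):
    m=cv2.inRange(cv2.cvtColor(im,cv2.COLOR_BGR2HSV),np.array(lo),np.array(hi))
    out=[]
    for c in cv2.findContours(m,cv2.RETR_EXTERNAL,cv2.CHAIN_APPROX_NONE)[0]:
        a=cv2.contourArea(c)
        if amin<a<amax and len(c)>5: out.append((cv2.fitEllipse(cv2.convexHull(c)),a,c))
    return out
WHITE=((0,0,140),(180,60,255))
E
python3 - <<'E'
from h import *
im,P=snap('wrist')
for (e,a,c) in blobs(im,*WHITE):
    if e[0][1]<240: print(np.round(e[0],1),np.round(e[1],1),a,'z.012',np.round(at('wrist',e[0],.012,P),4),'z.062',np.round(at('wrist',e[0],.062,P),4))
c=get_calibration('wrist')
print(im[130:160:2,275:303:3].max(axis=2))
E
```

```text
[136.7 234.4] [ 7. 76.] 237.0 z.012 [ 0.5426 -0.5163  0.012 ] z.062 [ 0.5242 -0.4912  0.062 ]
[511.8 189.7] [ 8.1 75.4] 342.0 z.012 [0.4648 0.1034 0.012 ] z.062 [0.4551 0.0595 0.062 ]
[396.8 181.1] [  8.9 132.5] 622.5 z.012 [ 0.4576 -0.1204  0.012 ] z.062 [ 0.4487 -0.1394  0.062 ]
[184.9 186. ] [32.3 34.2] 827.0 z.012 [ 0.4665 -0.4289  0.012 ] z.062 [ 0.4566 -0.4136  0.062 ]
[287.5 143.5] [27.6 28.2] 582.0 z.012 [ 0.4073 -0.2812  0.012 ] z.062 [ 0.404  -0.2823  0.062 ]
[263.  83.] [39.3 39.6] 1170.5 z.012 [ 0.3235 -0.3148  0.012 ] z.062 [ 0.3295 -0.3122  0.062 ]
[  4.4 131.2] [ 74.8 265.4] 2492.5 z.012 [ 0.3559 -0.789   0.012 ] z.062 [ 0.3584 -0.7335  0.062 ]
[[206 205 204 234 246 243 212 204 206 205]
 [205 208 247 248 247 248 251 220 206 206]
 [204 250 247 247 247 247 247 251 206 205]
 [206 249 247 247 247 247 247 247 242 204]
 [236 247 247 248 250 249 247 247 250 205]
 [251 247 247 227 135 180 248 247 248 208]
 [250 247 248 136 130 127 250 247 247 211]
 [250 247 248 126 130 126 251 247 247 209]
 [252 247 247 202 127 140 249 247 248 209]
 [244 247 247 249 254 252 247 247 249 205]
 [163 247 247 247 247 247 247 247 236 206]
 [126 251 247 247 247 247 247 249 201 206]
 [130 153 250 247 247 247 248 202 206 205]
 [129 128 152 246 250 249 202 161 207 205]
 [131 130 130 130 137 131 127 205 205 208]]
```

Call:
{"op": "carry_out", "data": {"deltas": [{"dp":[0.17,0.046,0.2],"spin":0,"hand":70},{"dp":[0.173,0.046,0.4],"spin":0,"hand":70},{"dp":[0.173,0.046,0.6],"spin":0,"hand":70},{"dp":[0.173,0.046,0.8],"spin":0,"hand":70},{"dp":[0.173,0.046,0.95],"spin":0,"hand":70},{"dp":[0.173,0.046,0.95],"spin":0,"hand":70},{"dp":[0.173,0.046,0.95],"spin":0,"hand":70}]}}

```text
time: 3.8
ee_pos: [0.4066, -0.2817, 0.0633]
eef_rot: [-0.001, 1.0, 0.0, -0.001]
ft_force: [-0.6, 0.2, 0.7]
width: 0.0703
grip_force: 0.0
```

```bash
python3 - <<'E'
from h import *
im,P=snap('wrist','w3.png')
for (e,a,c) in blobs(im,*WHITE,amax=30000):
    if abs(e[0][0]-280)<90: print(np.round(e[0],1),np.round(e[1],1),a,'z.012',np.round(at('wrist',e[0],.014,P),4))
go([.4073,-.2812,.004],90)
E
```

```text
[280.5 284.8] [ 32.2 336. ] 5761.0 z.012 [ 0.4486 -0.2808  0.014 ]
[279.7 229. ] [54.4 56.9] 2353.5 z.012 [ 0.4053 -0.2814  0.014 ]
[227.9 107.8] [81.  83.5] 5167.5 z.012 [ 0.3236 -0.3149  0.014 ]
go [ 0.4073 -0.2812  0.004 ] [0.0017, 0.0053, 0.2425] ('spin', np.float64(0.0004)) max rows 1.212299566554271
```

View pics/w3.png

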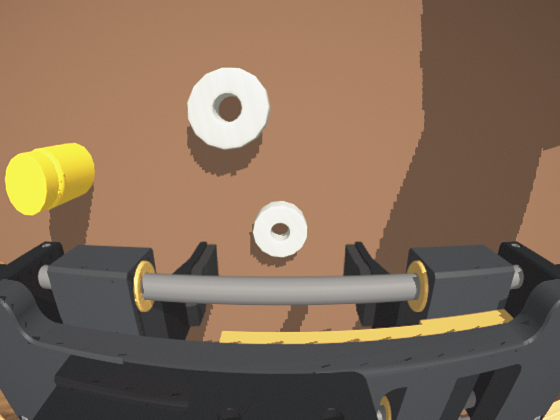

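The ring sits at (280,229), centred between the open fingers.

Call:
{"op": "carry_out", "data": {"deltas": [{"dp":[0.001,0.002,0.15],"spin":0,"hand":70},{"dp":[0.001,0.002,0.238],"spin":0,"hand":70},{"dp":[0.001,0.002,0.238],"spin":0,"hand":70},{"dp":[0.001,0.002,0.238],"spin":0,"hand":34},{"dp":[0.001,0.002,0.238],"spin":0,"hand":34},{"dp":[0.001,0.002,0.238],"spin":0,"hand":34},{"dp":[0.001,0.002,0.238],"spin":0,"hand":34},{"dp":[0.001,0.002,0.238],"spin":0,"hand":34},{"dp":[0.001,0.002,0.238],"spin":0,"hand":34}], "force": 20}}

```text
time: 4.75
ee_pos: [0.406, -0.2823, 0.0034]
eef_rot: [0.0, 1.0, 0.0, 0.0]
ft_force: [-0.1, 1.5, 5.5]
width: 0.037
grip_force: 20.0
```

Call:
{"op": "carry_out", "data": {"deltas": [{"dp":[0,0,-0.15],"spin":0,"hand":34},{"dp":[0,0,-0.35],"spin":0,"hand":34},{"dp":[0,0,-0.55],"spin":0,"hand":34},{"dp":[-0.15,-0.1,-0.7],"spin":0,"hand":34},{"dp":[-0.3,-0.2,-0.7],"spin":0,"hand":34},{"dp":[-0.45,-0.2,-0.7],"spin":0,"hand":34},{"dp":[-0.5,-0.2,-0.7],"spin":0,"hand":34},{"dp":[-0.5,-0.2,-0.7],"spin":0,"hand":34}]}}

```text
time: 5.55
ee_pos: [0.5321, -0.3318, 0.1769]
eef_rot: [-0.001, 1.0, -0.0, -0.001]
ft_force: [-0.4, -0.2, 0.1]
width: 0.0369
grip_force: 20.0
```

```bash
python3 - <<'E'
from h import *
im,P=snap('wrist','w4.png');print(P)
p,R=P
print('tcp px',proj('wrist',p,P),'mill px',proj('wrist',np.array([.566,-.333,.078]),P))
for (e,a,c) in blobs(im,*WHITE,amax=30000):
    if abs(e[0][0]-280)<90: print(np.round(e[0],1),np.round(e[1],1),a)
E
```

```text
(array([ 0.53212291, -0.33177779,  0.17691961]), array([[-9.99997338e-01, -1.48876826e-03, -1.76304611e-03],
       [-1.48793264e-03,  9.99998780e-01, -4.75180528e-04],
       [ 1.76375139e-03, -4.72555969e-04, -9.99998333e-01]]))
tcp px [279.03996513 260.48988939] mill px [278.10291793 248.99899055]
[281.1 271. ] [ 80.5 180.6] 6758.0
[297.4  -0.6] [41.2 49.3] 736.0
```

View pics/w4.png

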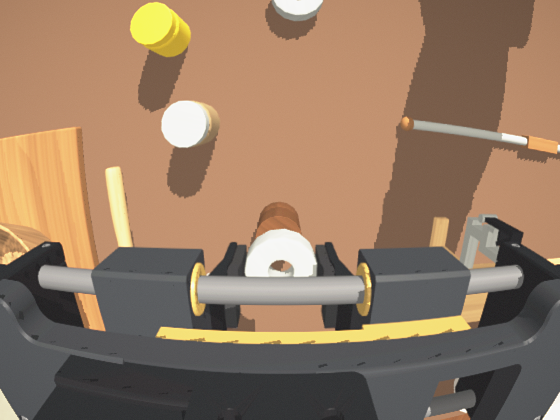

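The ring is held at about (281,265) and hides the mill's spindle behind (279,215). I'll shift forward so the camera sits above the mill.

Call:
{"op": "carry_out", "data": {"deltas": [{"dp":[-0.2,0,0],"spin":0,"hand":34},{"dp":[-0.4,0,0],"spin":0,"hand":34},{"dp":[-0.4,0,0],"spin":0,"hand":34},{"dp":[-0.4,0,0],"spin":0,"hand":34}]}}

```text
time: 6.0
ee_pos: [0.6301, -0.3327, 0.1772]
eef_rot: [0.0, 1.0, -0.0, -0.001]
ft_force: [-1.4, -0.5, 0.3]
width: 0.0372
grip_force: 20.0
```

```bash
python3 - <<'E'
from h import *
im,P=snap('wrist','w5.png');p,R=P;print(p)
for X in ([.566,-.333,.078],[.566,-.333,.055]): print('mill px',proj('wrist',np.array(X),P))
for dx in(-.002,0,.002): print('ring top px',proj('wrist',p+R@np.array([dx,0,-.0126]),P))
cv2.imwrite('pics/w5c.png',cv2.resize(im[60:310,140:420],None,fx=2.4,fy=2.4,interpolation=cv2.INTER_CUBIC))
# ring upper arc
m=cv2.inRange(cv2.cvtColor(im,cv2.COLOR_BGR2HSV),*map(np.array,WHITE))
n,l,st,ce=cv2.connectedComponentsWithStats(m)
print(st[st[:,4]>60],)
E
```

```text
[ 0.63009221 -0.33270848  0.17721931]
mill px [279.12655203 133.5121053 ]
mill px [279.24177829 132.60360522]
ring top px [278.95200703 274.22104834]
ring top px [278.94562391 270.72393026]
ring top px [278.93930112 267.18929701]
[[     0      0    560    420 219085]
 [   163      0     47     39   1470]
 [   414     32    115     35    694]
 [   501    113     40     50    545]
 [   274    127     11     11     99]
 [   479    132     15     39    390]
 [   107    170     39     79   1368]
 [   178    190     51     54   2127]
 [   245    229     71     49   2685]
 [    38    267     56     23    948]
 [   468    267     54     23    890]
 [   197    277    165     24   3506]
 [   250    304     65     28    599]
 [     0    389     19     31    304]
 [   543    392     17     28    246]
 [   446    414     24      6     77]]
```

View pics/w5c.png

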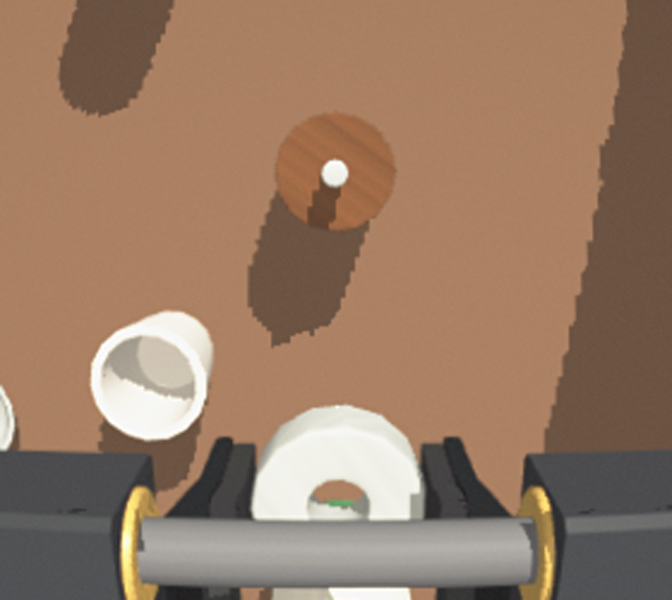

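The spindle tip is at (279,132) in the full image. The ring's upper rim edge is at row 229 and its hole's edge at about row 259.

```bash
python3 - <<'E'
from h import *
im=cv2.imread('pics/w5.png');p,R=pose();P=(p,R)
f=lambda x,z,y=0:np.round(proj('wrist',p+R@np.array([x,y,z]),P),1)
for dx in(-.002,-.001,0,.001,.002): print(dx,'edge',f(.019+dx,-.0126),f(.019+dx,.0034),'hole',f(.0065+dx,-.0126),'sides',f(dx,-.0126,-.019),f(dx,-.0126,.019))
h=cv2.cvtColor(im,cv2.COLOR_BGR2HSV)
print('col280',[(r,*h[r,280]) for r in list(range(224,234))+list(range(254,264))])
b=[b for b in blobs(im,*WHITE,amin=50,amax=150) if abs(b[0][0][0]-279)<5]
for e,a,c in b: print(e,at('wrist',e[0],.078,P))
for z in(.055,): # shoulder brown
    m=cv2.inRange(h,np.array([3,90,60]),np.array([18,255,190]));
print([h[y,x].tolist() for y,x in((110,270),(150,290),(100,330))])
E
```

```text
-0.002 edge [278.9 239.5] [279.  228.9] hole [278.9 262.7] sides [241.8 273.9] [316.1 274. ]
-0.001 edge [278.9 237.6] [279.  227.1] hole [278.9 260.9] sides [241.8 272.2] [316.2 272.2]
0 edge [278.9 235.7] [279.  225.4] hole [278.9 259.1] sides [241.7 270.4] [316.3 270.5]
0.001 edge [278.9 233.7] [279.  223.6] hole [278.9 257.3] sides [241.6 268.7] [316.3 268.7]
0.002 edge [278.9 231.8] [279.  221.8] hole [278.9 255.4] sides [241.5 266.9] [316.4 267. ]
col280 [(224, np.uint8(12), np.uint8(108), np.uint8(172)), (225, np.uint8(13), np.uint8(107), np.uint8(172)), (226, np.uint8(12), np.uint8(107), np.uint8(170)), (227, np.uint8(12), np.uint8(113), np.uint8(170)), (228, np.uint8(12), np.uint8(78), np.uint8(184)), (229, np.uint8(50), np.uint8(3), np.uint8(248)), (230, np.uint8(33), np.uint8(10), np.uint8(234)), (231, np.uint8(27), np.uint8(12), np.uint8(230)), (232, np.uint8(30), np.uint8(11), np.uint8(231)), (233, np.uint8(30), np.uint8(11), np.uint8(232)), (254, np.uint8(30), np.uint8(7), np.uint8(242)), (255, np.uint8(26), np.uint8(8), np.uint8(242)), (256, np.uint8(30), np.uint8(7), np.uint8(241)), (257, np.uint8(26), np.uint8(8), np.uint8(241)), (258, np.uint8(33), np.uint8(11), np.uint8(238)), (259, np.uint8(26), np.uint8(23), np.uint8(223)), (260, np.uint8(13), np.uint8(82), np.uint8(181)), (261, np.uint8(12), np.uint8(109), np.uint8(171)), (262, np.uint8(13), np.uint8(110), np.uint8(172)), (263, np.uint8(13), np.uint8(108), np.uint8(172))]
((279.05120849609375, 131.89317321777344), (10.660775184631348, 11.131693840026855), 26.827545166015625) [ 0.56391263 -0.33367764  0.078     ]
[[12, 144, 156], [12, 143, 162], [13, 109, 169]]
```

Call:
{"op": "carry_out", "data": {"deltas": [{"dp":[0.2,-0.003,0],"spin":0,"hand":34},{"dp":[0.268,-0.003,0.1],"spin":0,"hand":34},{"dp":[0.268,-0.003,0.2],"spin":0,"hand":34},{"dp":[0.268,-0.003,0.3],"spin":0,"hand":34},{"dp":[0.268,-0.003,0.34],"spin":0,"hand":34},{"dp":[0.268,-0.003,0.34],"spin":0,"hand":34},{"dp":[0.268,-0.003,0.34],"spin":0,"hand":34}]}}

```text
time: 6.75
ee_pos: [0.5637, -0.3337, 0.0944]
eef_rot: [0.001, 1.0, -0.0, 0.001]
ft_force: [0.1, 0.7, -0.6]
width: 0.0373
grip_force: 20.0
```

```bash
python3 - <<'E'
from h import *
go([.563,-.3335,.078],90);go([.563,-.3335,.0586],90)
E
```

```text
go [ 0.563  -0.3335  0.078 ] [0.0027, 0.001, 0.0657] ('spin', np.float64(-0.0004)) max rows 0.32847003829785976
go [ 0.563  -0.3335  0.0586] [0.0028, 0.0011, 0.1433] ('spin', np.float64(-0.0004)) max rows 0.7164696757544008
```

Call:
{"op": "carry_out", "data": {"deltas": [{"dp":[0.001,0,0.03],"spin":0,"hand":34},{"dp":[0.001,0,0.045],"spin":0,"hand":34},{"dp":[0.001,0,0.06],"spin":0,"hand":34},{"dp":[0.001,0,0.07],"spin":0,"hand":34},{"dp":[0.001,0,0.07],"spin":0,"hand":34},{"dp":[0.001,0,0.07],"spin":0,"hand":34}]}}

```text
time: 7.35
ee_pos: [0.5635, -0.3332, 0.0755]
eef_rot: [0.0, 1.0, -0.0, -0.0]
ft_force: [0.8, -0.3, -0.6]
width: 0.037
grip_force: 20.0
```

```bash
python3 - <<'E'
from h import *
for _ in range(3):
    im,P=snap('wrist','w6.png');print(P[0],read_state()['ft_force'])
E
```

```text
[ 0.56350912 -0.33318559  0.0755314 ] [ 0.47426998  0.17574388 -0.54860525]
[ 0.5635598  -0.33322636  0.07563322] [-1.0046451  -0.13959985 -0.29871209]
[ 0.56358669 -0.33323809  0.07568413] [ 1.3108164   0.15514416 -0.57688052]
```

No contact, so the ring is over the spindle. Lowering the rest of the way.

Call:
{"op": "carry_out", "data": {"deltas": [{"dp":[0,0,0.03],"spin":0,"hand":34},{"dp":[0,0,0.05],"spin":0,"hand":34},{"dp":[0,0,0.06],"spin":0,"hand":34},{"dp":[0,0,0.066],"spin":0,"hand":34},{"dp":[0,0,0.066],"spin":0,"hand":34}]}}

```text
time: 8.0
ee_pos: [0.5635, -0.3331, 0.0589]
eef_rot: [0.0, 1.0, 0.0, -0.0]
ft_force: [-0.6, 0.3, -0.4]
width: 0.0371
grip_force: 20.0
```

Call:
{"op": "carry_out", "data": {"deltas": [{"dp":[0,0,0],"spin":0,"hand":65},{"dp":[0,0,0],"spin":0,"hand":65},{"dp":[0,0,0],"spin":0,"hand":65},{"dp":[0,0,0],"spin":0,"hand":65}]}}

```text
time: 8.4
ee_pos: [0.5636, -0.3332, 0.0591]
eef_rot: [0.0, 1.0, -0.0, 0.0]
ft_force: [-0.3, 0.9, -0.2]
width: 0.0603
grip_force: 0.0
```

```bash
python3 - <<'E'
from h import *
im,P=snap('wrist','w7.png');print(P[0],read_state()['width'])
cv2.imwrite('pics/w7c.png',im[150:320,150:410])
E
```

```text
[ 0.56358181 -0.33316212  0.0591166 ] 0.06239533319907084
```

View pics/w7c.png

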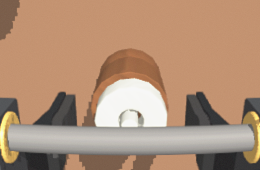

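The ring sits on the mill with the spindle through its hole. Next I grip the mill body.

Call:
{"op": "carry_out", "data": {"deltas": [{"dp":[0,-0.001,0.08],"spin":0,"hand":65},{"dp":[0,-0.001,0.148],"spin":0,"hand":65},{"dp":[0,-0.001,0.148],"spin":0,"hand":65},{"dp":[0,-0.001,0.148],"spin":0,"hand":40},{"dp":[0,-0.001,0.148],"spin":0,"hand":40},{"dp":[0,-0.001,0.148],"spin":0,"hand":40},{"dp":[0,-0.001,0.148],"spin":0,"hand":40},{"dp":[0,-0.001,0.148],"spin":0,"hand":40}], "force": 25}}

```text
time: 9.25
ee_pos: [0.5639, -0.3336, 0.0227]
eef_rot: [0.0, 1.0, -0.0, 0.0]
ft_force: [-0.8, 0.1, 3.1]
width: 0.0435
grip_force: 25.0
```

Call:
{"op": "carry_out", "data": {"deltas": [{"dp":[0,0,-0.15],"spin":0,"hand":40},{"dp":[0,0,-0.3],"spin":0,"hand":40},{"dp":[0,0,-0.5],"spin":0,"hand":40},{"dp":[0,0,-0.7],"spin":0,"hand":40},{"dp":[0.1,0.2,-0.76],"spin":0,"hand":40},{"dp":[0.1,0.4,-0.76],"spin":0,"hand":40},{"dp":[0.1,0.6,-0.76],"spin":0,"hand":40},{"dp":[0.0,0.8,-0.76],"spin":0,"hand":40},{"dp":[0,0.9,-0.76],"spin":0,"hand":40},{"dp":[0,0.9,-0.76],"spin":0,"hand":40},{"dp":[0,0.9,-0.76],"spin":0,"hand":40}]}}

```text
time: 10.35
ee_pos: [0.5634, -0.1075, 0.2118]
eef_rot: [-0.001, 1.0, 0.0, -0.0]
ft_force: [-0.2, -0.1, -2.6]
width: 0.0435
grip_force: 25.0
```

```bash
python3 - <<'E'
from h import *
im,P=snap('wrist','w8.png');print(P[0])
cv2.imwrite('pics/w8.png',im)
E
```

```text
[ 0.56343658 -0.10754431  0.21180253]
```

View pics/w8.png

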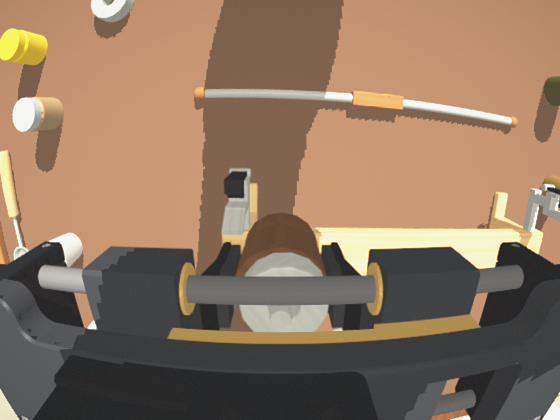

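The mill with its ring is held at (282,270). The right clip is at (238,190), the left clip at (540,205), the bar at row 95. I'll go over the ledge to measure it.

Call:
{"op": "carry_out", "data": {"deltas": [{"dp":[0,0.1,-0.2],"spin":0,"hand":40},{"dp":[-0.15,0.3,-0.35],"spin":0,"hand":40},{"dp":[-0.3,0.45,-0.43],"spin":0,"hand":40},{"dp":[-0.45,0.53,-0.43],"spin":0,"hand":40},{"dp":[-0.55,0.53,-0.43],"spin":0,"hand":40},{"dp":[-0.55,0.53,-0.43],"spin":0,"hand":40},{"dp":[-0.55,0.53,-0.43],"spin":0,"hand":40}]}}

```text
time: 11.1
ee_pos: [0.7017, 0.0218, 0.3177]
eef_rot: [0.001, 1.0, -0.001, -0.001]
ft_force: [-0.6, -1.0, -2.6]
width: 0.0433
grip_force: 25.0
```

```bash
python3 - <<'E'
from h import *
im,P=snap('wrist','w9.png');print(P)
np.savez('w9.npz',p=P[0],R=P[1])
E
```

```text
(array([0.70166052, 0.02181972, 0.31771203]), array([[-0.99999277,  0.0029832 , -0.00235901],
       [ 0.00299019,  0.99999113, -0.00296709],
       [ 0.00235014, -0.00297413, -0.99999282]]))
```

View pics/w9.png

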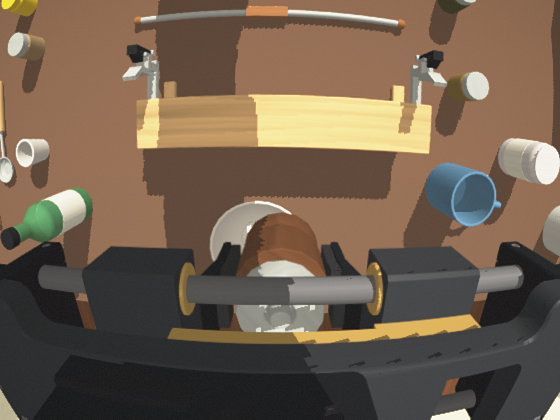

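The ledge is in full view: corners near (137,101), (430,105), (138,147), (429,152); clip jaws at (138,52) and (432,58).

```bash
python3 - <<'E'
from h import *
d=np.load('w9.npz');P=(d['p'],d['R']);im=cv2.imread('pics/w9.png')
h=cv2.cvtColor(im,cv2.COLOR_BGR2HSV)
print([h[y,x].tolist() for y,x in((120,200),(120,350),(165,250),(75,300))])
m=cv2.inRange(h,np.array([14,60,120]),np.array([30,255,255]));m[:95]=0;m[170:]=0
m=cv2.morphologyEx(m,cv2.MORPH_OPEN,np.ones((9,9)))
near=[];far=[]
for u in range(165,405,6):
    r=np.where(m[:,u])[0]
    if len(r)>30:
        near.append(at('wrist',(u,r[0]-.5),.085,P));far.append(at('wrist',(u,r[-1]+.5),.085,P))
near,far=map(np.array,(near,far))
pn=np.polyfit(near[:,1],near[:,0],1);pf=np.polyfit(far[:,1],far[:,0],1);print(pn,pf)
for r in (115,125,135):
    c=np.where(m[r])[0];print(r,c[0],c[-1],at('wrist',(c[0]-.5,r),.085,P),at('wrist',(c[-1]+.5,r),.085,P))
E
```

```text
[[17, 122, 194], [25, 89, 247], [11, 103, 97], [13, 112, 152]]
[0.01273171 0.59349723] [0.02150024 0.6582206 ]
115 136 431 [ 0.61092495 -0.16321314  0.085     ] [0.61126395 0.21612628 0.085     ]
125 136 430 [ 0.62389835 -0.16374438  0.085     ] [0.62439655 0.2151262  0.085     ]
135 137 430 [ 0.63697329 -0.16293865  0.085     ] [0.63740543 0.21573783 0.085     ]
```

Call:
{"op": "carry_out", "data": {"deltas": [{"dp":[0.1,-0.15,0],"spin":0.0056,"hand":40},{"dp":[0.2,-0.3,0.1],"spin":0.0056,"hand":40},{"dp":[0.313,-0.463,0.2],"spin":0.0056,"hand":40},{"dp":[0.313,-0.463,0.35],"spin":0.0056,"hand":40},{"dp":[0.313,-0.463,0.5],"spin":0.0056,"hand":40},{"dp":[0.313,-0.463,0.68],"spin":0.0056,"hand":40},{"dp":[0.313,-0.463,0.68],"spin":0.0056,"hand":40},{"dp":[0.313,-0.463,0.68],"spin":0.0056,"hand":40}]}}

```text
time: 11.95
ee_pos: [0.6223, -0.0926, 0.1512]
eef_rot: [0.01, 1.0, 0.0, 0.0]
ft_force: [-0.3, -0.1, -2.0]
width: 0.0432
grip_force: 25.0
```

```bash
python3 - <<'E'
from h import *
go([.6235,-.094,.1082],89)
im=cv2.imread('pics/top0.png');h=cv2.cvtColor(im,cv2.COLOR_BGR2HSV)
m=cv2.inRange(h,np.array([12,60,110]),np.array([32,255,255]))
N=[];F=[]
for u in range(200,310,4):
    r=np.where(m[160:200,u])[0]+160
    N.append(at('top',(u,r[-1]+.5),.085));F.append(at('top',(u,r[0]-.5),.085))
for A in(N,F):
    A=np.array(A);print(np.polyfit(A[:,1],A[:,0],1))
c=np.where(m[182])[0];print(c[c>150][0],at('top',(c[c>150][0]-.5,182),.085),c[c<350][-1],at('top',(c[c<350][-1]+.5,182),.085))
E
```

```text
go [ 0.6235 -0.094   0.1082] [-0.005, -0.0055, 0.1721] ('spin', np.float64(-0.0007)) max rows 0.8605034618968571
[-0.02120683  0.58741656]
[0.01302276 0.65867076]
151 [0.63624337 0.2839421  0.085     ] 349 [ 0.62298276 -0.23641511  0.085     ]
```

Call:
{"op": "carry_out", "data": {"deltas": [{"dp":[-0.005,-0.0055,0.06],"spin":0,"hand":40},{"dp":[-0.005,-0.0055,0.12],"spin":0,"hand":40},{"dp":[-0.005,-0.0055,0.15],"spin":0,"hand":40},{"dp":[-0.005,-0.0055,0.162],"spin":0,"hand":40},{"dp":[-0.005,-0.0055,0.17],"spin":0,"hand":40},{"dp":[-0.005,-0.0055,0.17],"spin":0,"hand":40},{"dp":[-0.005,-0.0055,0.17],"spin":0,"hand":40}]}}

```text
time: 12.65
ee_pos: [0.6241, -0.0931, 0.1078]
eef_rot: [0.009, 1.0, 0.0, 0.0]
ft_force: [-5.1, 0.6, 5.9]
width: 0.0436
grip_force: 25.0
```

Contact felt on the plank. Releasing.

Call:
{"op": "carry_out", "data": {"deltas": [{"dp":[0,0,-0.002],"spin":0,"hand":50},{"dp":[0,0,-0.002],"spin":0,"hand":58},{"dp":[0,0,-0.002],"spin":0,"hand":58},{"dp":[0,0,-0.1],"spin":0,"hand":58},{"dp":[0,0,-0.3],"spin":0,"hand":58},{"dp":[0,0,-0.5],"spin":0,"hand":58},{"dp":[0,0,-0.7],"spin":0,"hand":58},{"dp":[0.2,-0.2,-0.75],"spin":0,"hand":58},{"dp":[0.35,-0.4,-0.75],"spin":0,"hand":70},{"dp":[0.5,-0.6,-0.75],"spin":0,"hand":70},{"dp":[0.6,-0.8,-0.75],"spin":0,"hand":70},{"dp":[0.6,-1,-0.75],"spin":0,"hand":70},{"dp":[0.6,-1,-0.75],"spin":0,"hand":70},{"dp":[0.6,-1,-0.75],"spin":0,"hand":70}]}}

```text
time: 14.05
ee_pos: [0.4649, -0.3476, 0.2951]
eef_rot: [0.015, 1.0, -0.001, -0.0]
ft_force: [-0.9, 0.6, -0.2]
width: 0.07
grip_force: 0.0
```

```bash
python3 - <<'E'
from h import *
im,P=snap('wrist','w10.png');print(P[0])
for (e,a,c) in blobs(im,*WHITE,amin=300):
    if e[0][1]<240: print(np.round(e[0],1),np.round(e[1],1),a,'z.062',np.round(at('wrist',e[0],.062,P),4))
go([.4566,-.4136,.08],89)
E
```

```text
[ 0.46487363 -0.34761378  0.29512094]
[435.  168.5] [ 10.4 105.5] 540.5 z.062 [ 0.4503 -0.1432  0.062 ]
[226.1 177.1] [33.7 34.9] 884.5 z.062 [ 0.4571 -0.4147  0.062 ]
[302.2  71.7] [39.1 39.8] 1174.5 z.062 [ 0.3309 -0.3177  0.062 ]
go [ 0.4566 -0.4136  0.08  ] [0.0346, -0.2768, 0.8595] ('spin', np.float64(-0.0026)) max rows 4.297498750994752
```

Call:
{"op": "carry_out", "data": {"deltas": [{"dp":[0.032,-0.1,0],"spin":0,"hand":70},{"dp":[0.032,-0.278,0.2],"spin":0,"hand":70},{"dp":[0.032,-0.278,0.4],"spin":0,"hand":70},{"dp":[0.032,-0.278,0.6],"spin":0,"hand":70},{"dp":[0.032,-0.278,0.8],"spin":0,"hand":70},{"dp":[0.032,-0.278,0.8],"spin":0,"hand":70},{"dp":[0.032,-0.278,0.8],"spin":0,"hand":70}]}}

```text
time: 14.8
ee_pos: [0.4603, -0.4084, 0.0934]
eef_rot: [0.009, 1.0, 0.001, -0.001]
ft_force: [0.3, -0.8, 0.7]
width: 0.07
grip_force: 0.0
```

```bash
python3 - <<'E'
from h import *
im,P=snap('wrist','w11.png');print(P[0])
for (e,a,c) in blobs(im,*WHITE,amin=300):
    if e[0][1]<280: print(np.round(e[0],1),np.round(e[1],1),a,'z.062',np.round(at('wrist',e[0],.062,P),4))
go([.457,-.414,.024],89)
E
```

```text
[ 0.46027406 -0.40838141  0.09344319]
[524.8 206.8] [  9.4 102. ] 381.0 z.062 [ 0.4411 -0.2205  0.062 ]
[267.2 233.2] [65.2 66.9] 3318.5 z.062 [ 0.4555 -0.4158  0.062 ]
[400.   42.8] [59.4 70.7] 3151.5 z.062 [ 0.3355 -0.3322  0.062 ]
go [ 0.457 -0.414  0.024] [0.016, -0.0179, 0.2866] ('spin', np.float64(0.0001)) max rows 1.4331104606010658
```

Call:
{"op": "carry_out", "data": {"deltas": [{"dp":[0.018,-0.027,0.0],"spin":0,"hand":70},{"dp":[0.018,-0.027,0.12],"spin":0,"hand":70},{"dp":[0.018,-0.027,0.278],"spin":0,"hand":70},{"dp":[0.018,-0.027,0.278],"spin":0,"hand":40},{"dp":[0.018,-0.027,0.278],"spin":0,"hand":40},{"dp":[0.018,-0.027,0.278],"spin":0,"hand":40},{"dp":[0.018,-0.027,0.278],"spin":0,"hand":40},{"dp":[0.018,-0.027,0.278],"spin":0,"hand":40},{"dp":[0.018,-0.027,0.278],"spin":0,"hand":40}], "force": 20}}

```text
time: 15.75
ee_pos: [0.4566, -0.417, 0.0268]
eef_rot: [0.009, 1.0, -0.001, 0.001]
ft_force: [-1.0, 1.3, 9.2]
width: 0.0433
grip_force: 20.0
```

Call:
{"op": "carry_out", "data": {"deltas": [{"dp":[0,0,-0.15],"spin":0,"hand":40},{"dp":[0,0,-0.3],"spin":0,"hand":40},{"dp":[0,0,-0.5],"spin":0,"hand":40},{"dp":[0,0,-0.7],"spin":0,"hand":40},{"dp":[-0.15,0.15,-0.9],"spin":0,"hand":40},{"dp":[-0.3,0.35,-0.9],"spin":0,"hand":40},{"dp":[-0.45,0.55,-0.9],"spin":0,"hand":40},{"dp":[-0.6,0.75,-0.9],"spin":0,"hand":40},{"dp":[-0.67,0.95,-0.9],"spin":0,"hand":40},{"dp":[-0.67,1,-0.9],"spin":0,"hand":40},{"dp":[-0.67,1,-0.9],"spin":0,"hand":40},{"dp":[-0.67,1,-0.9],"spin":0,"hand":40}]}}

```text
time: 16.95
ee_pos: [0.6293, -0.1649, 0.2499]
eef_rot: [0.006, 1.0, 0.001, -0.0]
ft_force: [0.3, 0.1, -1.5]
width: 0.0433
grip_force: 20.0
```

```bash
python3 - <<'E'
from h import *
go([.6248,-.014,.2],89)
E
```

```text
go [ 0.6248 -0.014   0.2   ] [0.0251, 0.603, 0.2003] ('spin', np.float64(0.0019)) max rows 3.014970061160641
```

Call:
{"op": "carry_out", "data": {"deltas": [{"dp":[0.01,0.2,0],"spin":0,"hand":40},{"dp":[0.02,0.4,0],"spin":0,"hand":40},{"dp":[0.025,0.603,0],"spin":0,"hand":40},{"dp":[0.025,0.603,0],"spin":0,"hand":40},{"dp":[0.025,0.603,0.2],"spin":0,"hand":40},{"dp":[0.025,0.603,0.4],"spin":0,"hand":40},{"dp":[0.025,0.603,0.5],"spin":0,"hand":40},{"dp":[0.025,0.603,0.5],"spin":0,"hand":40},{"dp":[0.025,0.603,0.5],"spin":0,"hand":40}]}}

```text
time: 17.85
ee_pos: [0.6245, -0.02, 0.1264]
eef_rot: [0.01, 1.0, -0.0, 0.0]
ft_force: [-0.5, -0.6, 0.0]
width: 0.0435
grip_force: 20.0
```

```bash
python3 - <<'E'
from h import *
go([.6248,-.014,.1115],89)
E
```

```text
go [ 0.6248 -0.014   0.1115] [-0.0007, 0.0241, 0.0594] ('spin', np.float64(-0.0007)) max rows 0.2969657328845056
```

Call:
{"op": "carry_out", "data": {"deltas": [{"dp":[0,0.015,0.025],"spin":0,"hand":40},{"dp":[0,0.015,0.045],"spin":0,"hand":40},{"dp":[0,0.015,0.055],"spin":0,"hand":40},{"dp":[0,0.015,0.06],"spin":0,"hand":40},{"dp":[0,0.015,0.06],"spin":0,"hand":40}]}}

```text
time: 18.35
ee_pos: [0.6247, -0.0144, 0.1118]
eef_rot: [0.009, 1.0, 0.001, 0.001]
ft_force: [-6.0, 1.8, 12.6]
width: 0.0434
grip_force: 20.0
```

Call:
{"op": "carry_out", "data": {"deltas": [{"dp":[0,0,-0.005],"spin":0,"hand":43},{"dp":[0,0,-0.005],"spin":0,"hand":58},{"dp":[0,0,-0.005],"spin":0,"hand":58},{"dp":[0,0,-0.005],"spin":0,"hand":58},{"dp":[0,0,-0.15],"spin":0,"hand":58},{"dp":[0,0,-0.3],"spin":0,"hand":58},{"dp":[0,0,-0.5],"spin":0,"hand":58},{"dp":[0,0.0,-0.7],"spin":0,"hand":58},{"dp":[0.1,0.2,-0.75],"spin":0,"hand":70},{"dp":[0.1,0.4,-0.75],"spin":0,"hand":70},{"dp":[0.1,0.6,-0.75],"spin":0,"hand":70},{"dp":[0.1,0.8,-0.75],"spin":0,"hand":70},{"dp":[0.1,1,-0.75],"spin":0,"hand":70},{"dp":[0.1,1,-0.75],"spin":0,"hand":70},{"dp":[0.1,1,-0.75],"spin":0,"hand":70}]}}

```text
time: 19.85
ee_pos: [0.6033, 0.2378, 0.2967]
eef_rot: [0.007, 1.0, -0.0, -0.0]
ft_force: [-0.8, -1.4, -0.3]
width: 0.0697
grip_force: 0.0
```

```bash
python3 - <<'E'
from h import *
im,P=snap('wrist','w12.png');print(P[0])
for (e,a,c) in blobs(im,*WHITE,amin=300):
    print(np.round(e[0],1),np.round(e[1],1),a,'z.062',np.round(at('wrist',e[0],.062,P),4))
go([.56,.301,.09],89)
E
```

```text
[0.60326629 0.23777514 0.29668456]
[276.4 283.5] [ 27.1 301.1] 3868.0 z.062 [0.7447 0.2309 0.062 ]
[ 18.9 220.3] [16.7 27.7] 337.5 z.062 [ 0.6513 -0.1945  0.062 ]
[ 67.8 220.2] [23.9 33.1] 588.5 z.062 [ 0.6512 -0.0809  0.062 ]
[418.3 221.5] [49.5 71.9] 2647.0 z.062 [0.6588 0.4251 0.062 ]
[333.9 145.2] [33.3 34. ] 847.5 z.062 [0.5585 0.3044 0.062 ]
[242.4 153.8] [35.8 53.5] 546.5 z.062 [0.568  0.1924 0.062 ]
[192.   80.6] [  8.6 123.8] 550.5 z.062 [0.4739 0.1319 0.062 ]
[324.2  27.4] [30.6 34.2] 782.0 z.062 [0.4109 0.2942 0.062 ]
go [0.56  0.301 0.09 ] [0.1797, 0.2606, 0.8286] ('spin', np.float64(-0.0001)) max rows 4.142844247298455
```

View pics/w12.png

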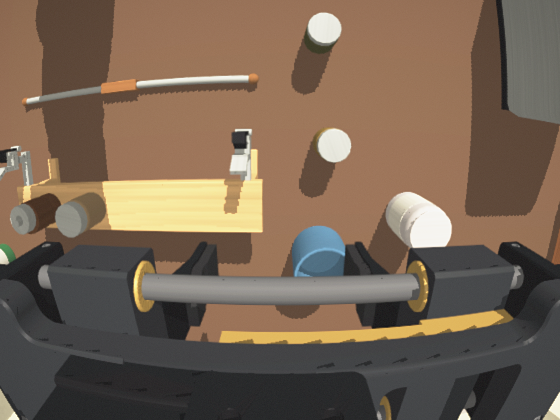

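The mill and one jar stand on the plank at (35,215) and (82,215). Jar L1 is at (334,145), L2 at (323,28). The left clip is too close to L1 for a y-wise grip, so I'll turn the hand 90°.

```bash
python3 - <<'E'
from h import *
im=cv2.imread('pics/w12.png');P=pose()
print('mug',at('wrist',(320,240),.09,P),np.round(read_state()['joint_positions'],2))
go([.5585,.304,.2],179)
E
```

```text
mug [0.67175528 0.28286458 0.09      ] [-0.94  0.41  0.71  1.3  -0.26  1.52  1.29]
go [0.5585 0.304  0.2   ] [0.186, 0.272, 0.3886] ('spin', np.float64(0.4999)) max rows 1.9427900611434932
```

Call:
{"op": "carry_out", "data": {"deltas": [{"dp":[0.05,0.1,0],"spin":-0.047,"hand":65},{"dp":[0.1,0.2,0],"spin":-0.094,"hand":65}]}}

```text
time: 20.1
ee_pos: [0.5805, 0.2831, 0.298]
eef_rot: [-0.138, 0.99, -0.0, 0.0]
ft_force: [0.1, 0.4, 0.3]
width: 0.0656
grip_force: 0.0
```

```bash
python3 - <<'E'
from h import *
print(np.round(read_state()['joint_positions'],2))
go([.5585,.304,.12],179)
E
```

```text
[-0.98  0.39  0.64  1.31 -0.23  1.51  1.49]
go [0.5585 0.304  0.12  ] [0.0623, 0.1051, 0.712] ('spin', np.float64(-0.4061)) max rows 3.5599454004283744
```

Call:
{"op": "carry_out", "data": {"deltas": [{"dp":[0.06,0.1,0],"spin":0.047,"hand":65},{"dp":[0.062,0.105,0],"spin":0.094,"hand":65},{"dp":[0.062,0.105,0],"spin":0.14,"hand":65},{"dp":[0.062,0.105,0],"spin":0.188,"hand":65},{"dp":[0.062,0.105,0],"spin":0.235,"hand":65},{"dp":[0.062,0.105,0],"spin":0.282,"hand":65},{"dp":[0.062,0.105,0.1],"spin":0.329,"hand":65},{"dp":[0.062,0.105,0.2],"spin":0.376,"hand":65},{"dp":[0.062,0.105,0.39],"spin":0.423,"hand":65},{"dp":[0.062,0.105,0.39],"spin":0.47,"hand":65},{"dp":[0.062,0.105,0.39],"spin":0.517,"hand":65},{"dp":[0.062,0.105,0.39],"spin":0.564,"hand":65},{"dp":[0.062,0.105,0.39],"spin":0.594,"hand":65},{"dp":[0.062,0.105,0.39],"spin":0.594,"hand":65},{"dp":[0.062,0.105,0.39],"spin":0.594,"hand":65}]}}

```text
time: 21.6
ee_pos: [0.5581, 0.3056, 0.2004]
eef_rot: [0.713, 0.701, 0.0, 0.0]
ft_force: [-0.7, 1.0, 0.4]
width: 0.065
grip_force: 0.0
```

```bash
python3 - <<'E'
from h import *
im,P=snap('wrist','w13.png');print(P, np.round(read_state()['joint_positions'],2))
for (e,a,c) in blobs(im,*WHITE,amin=300,amax=9000):
    print(np.round(e[0],1),np.round(e[1],1),a,'z.062',np.round(at('wrist',e[0],.062,P),4))
go([.5585,.304,.09],179)
E
```

```text
(array([0.55810521, 0.30556737, 0.20035565]), array([[ 1.70949954e-02,  9.99853807e-01,  3.55064433e-04],
       [ 9.99853867e-01, -1.70950212e-02,  6.99667531e-05],
       [ 7.60263584e-05,  3.53816465e-04, -9.99999935e-01]])) [-1.25  0.51  0.95  1.5  -0.42  1.35 -0.28]
[285.1 294.7] [ 77.7 252.5] 6548.5 z.062 [0.5618 0.2039 0.062 ]
[139.3 212.3] [39.2 41. ] 1220.0 z.062 [0.414  0.2969 0.062 ]
[280.9 199.9] [43.8 44.1] 1459.0 z.062 [0.5591 0.3068 0.062 ]
[389.9  73.1] [74.1 93.3] 5244.5 z.062 [0.6635 0.4286 0.062 ]
go [0.5585 0.304  0.09  ] [-0.0076, 0.002, 0.4413] ('spin', np.float64(0.0002)) max rows 2.206677888203913
```

Call:
{"op": "carry_out", "data": {"deltas": [{"dp":[0,0.003,0.2],"spin":0,"hand":70},{"dp":[0,0.003,0.4],"spin":0,"hand":70},{"dp":[0,0.003,0.55],"spin":0,"hand":70},{"dp":[0,0.003,0.65],"spin":0,"hand":70},{"dp":[0,0.003,0.685],"spin":0,"hand":70},{"dp":[0,0.003,0.685],"spin":0,"hand":70},{"dp":[0,0.003,0.685],"spin":0,"hand":40},{"dp":[0,0.003,0.685],"spin":0,"hand":40},{"dp":[0,0.003,0.685],"spin":0,"hand":40},{"dp":[0,0.003,0.685],"spin":0,"hand":40},{"dp":[0,0.003,0.685],"spin":0,"hand":40},{"dp":[0,0.003,0.685],"spin":0,"hand":40}]}}

```text
time: 22.85
ee_pos: [0.5586, 0.3073, 0.0294]
eef_rot: [0.713, 0.701, 0.0, -0.0]
ft_force: [-0.7, -0.7, 6.0]
width: 0.0435
grip_force: 20.0
```

Call:
{"op": "carry_out", "data": {"deltas": [{"dp":[0,0,-0.15],"spin":0,"hand":40},{"dp":[0,0,-0.3],"spin":0,"hand":40},{"dp":[0,0,-0.5],"spin":0,"hand":40},{"dp":[0,0,-0.7],"spin":0,"hand":40},{"dp":[-0.05,0.05,-0.85],"spin":0,"hand":40},{"dp":[-0.2,0.15,-0.85],"spin":0,"hand":40},{"dp":[-0.4,0.25,-0.85],"spin":0,"hand":40},{"dp":[-0.6,0.25,-0.85],"spin":0,"hand":40},{"dp":[-0.8,0.25,-0.85],"spin":0,"hand":40},{"dp":[-0.96,0.25,-0.85],"spin":0,"hand":40},{"dp":[-0.96,0.25,-0.85],"spin":0,"hand":40},{"dp":[-0.96,0.25,-0.85],"spin":0,"hand":40}]}}

```text
time: 24.05
ee_pos: [0.6163, 0.0648, 0.2412]
eef_rot: [0.714, 0.7, 0.0, -0.0]
ft_force: [0.4, 1.4, -2.0]
width: 0.0436
grip_force: 20.0
```

```bash
python3 - <<'E'
from h import *
go([.6262,.066,.13],179)
E
```

```text
go [0.6262 0.066  0.13  ] [0.0055, 0.0397, 0.4449] ('spin', np.float64(-0.001)) max rows 2.2245379022316945
```

Call:
{"op": "carry_out", "data": {"deltas": [{"dp":[0.005,0.04,0],"spin":0,"hand":40},{"dp":[0.005,0.04,0.2],"spin":0,"hand":40},{"dp":[0.005,0.04,0.4],"spin":0,"hand":40},{"dp":[0.005,0.04,0.47],"spin":0,"hand":40},{"dp":[0.005,0.04,0.47],"spin":0,"hand":40},{"dp":[0.005,0.04,0.47],"spin":0,"hand":40}]}}

```text
time: 24.65
ee_pos: [0.6277, 0.0674, 0.1255]
eef_rot: [0.713, 0.701, 0.001, 0.001]
ft_force: [0.4, -0.7, -0.9]
width: 0.0434
grip_force: 20.0
```

```bash
python3 - <<'E'
from h import *
go([.6262,.066,.1146],179);print(pose()[0])
E
```

```text
go [0.6262 0.066  0.1146] [-0.0059, -0.006, 0.0437] ('spin', np.float64(0.0)) max rows 0.21838861010037683
[0.6277005  0.06744318 0.1255219 ]
```

Call:
{"op": "carry_out", "data": {"deltas": [{"dp":[-0.003,-0.005,0.02],"spin":0,"hand":40},{"dp":[-0.003,-0.005,0.035],"spin":0,"hand":40},{"dp":[-0.003,-0.005,0.042],"spin":0,"hand":40},{"dp":[-0.003,-0.005,0.044],"spin":0,"hand":40},{"dp":[-0.003,-0.005,0.044],"spin":0,"hand":40}]}}

```text
time: 25.15
ee_pos: [0.6257, 0.0665, 0.1143]
eef_rot: [0.713, 0.701, 0.001, -0.0]
ft_force: [-4.2, 0.0, 10.0]
width: 0.0435
grip_force: 20.0
```

Call:
{"op": "carry_out", "data": {"deltas": [{"dp":[0,0,-0.003],"spin":0,"hand":46},{"dp":[0,0,-0.003],"spin":0,"hand":60},{"dp":[0,0,-0.003],"spin":0,"hand":60},{"dp":[0,0,-0.003],"spin":0,"hand":60},{"dp":[0,0,-0.15],"spin":0,"hand":60},{"dp":[0,0,-0.3],"spin":0,"hand":60},{"dp":[0,0,-0.5],"spin":0,"hand":60},{"dp":[0.15,-0.15,-0.5],"spin":0,"hand":70},{"dp":[0.3,-0.3,-0.5],"spin":0,"hand":70},{"dp":[0.45,-0.43,-0.5],"spin":0,"hand":70},{"dp":[0.6,-0.57,-0.5],"spin":0,"hand":70},{"dp":[0.75,-0.71,-0.5],"spin":0,"hand":70},{"dp":[0.9,-0.867,-0.4],"spin":0,"hand":70},{"dp":[0.9,-0.867,-0.3],"spin":0,"hand":70},{"dp":[0.9,-0.867,-0.3],"spin":0,"hand":70},{"dp":[0.9,-0.867,-0.3],"spin":0,"hand":70}]}}

```text
time: 26.75
ee_pos: [0.4131, 0.2944, 0.1882]
eef_rot: [0.714, 0.701, -0.0, 0.0]
ft_force: [0.1, -0.3, 0.1]
width: 0.0699
grip_force: 0.0
```

```bash
python3 - <<'E'
from h import *
im,P=snap('wrist','w14.png');print(P[0])
for (e,a,c) in blobs(im,*WHITE,amin=300,amax=9000):
    X=at('wrist',e[0],.062,P)
    if abs(X[1]-.295)<.03: print(np.round(e[0],1),np.round(e[1],1),a,'z.062',np.round(X,4)); go([X[0],X[1],.028],179)
E
```

```text
[0.41309256 0.2944005  0.18818901]
[277.  202.1] [45.3 46.4] 1590.5 z.062 [0.4105 0.2965 0.062 ]
go [0.4105 0.2965 0.028 ] [0.009, -0.015, 0.6432] ('spin', np.float64(-0.0009)) max rows 3.216168359569076
```

Call:
{"op": "carry_out", "data": {"deltas": [{"dp":[0.007,-0.01,0.2],"spin":0,"hand":70},{"dp":[0.007,-0.01,0.4],"spin":0,"hand":70},{"dp":[0.007,-0.01,0.55],"spin":0,"hand":70},{"dp":[0.007,-0.01,0.64],"spin":0,"hand":70},{"dp":[0.007,-0.01,0.64],"spin":0,"hand":70},{"dp":[0.007,-0.01,0.64],"spin":0,"hand":40},{"dp":[0.007,-0.01,0.64],"spin":0,"hand":40},{"dp":[0.007,-0.01,0.64],"spin":0,"hand":40},{"dp":[0.007,-0.01,0.64],"spin":0,"hand":40},{"dp":[0.007,-0.01,0.64],"spin":0,"hand":40},{"dp":[0.007,-0.01,0.64],"spin":0,"hand":40}]}}

```text
time: 27.9
ee_pos: [0.4103, 0.2976, 0.0286]
eef_rot: [0.713, 0.701, 0.0, -0.0]
ft_force: [-2.7, -0.8, 7.1]
width: 0.0437
grip_force: 20.0
```

Call:
{"op": "carry_out", "data": {"deltas": [{"dp":[0,0,-0.15],"spin":0,"hand":40},{"dp":[0,0,-0.3],"spin":0,"hand":40},{"dp":[0,0,-0.5],"spin":0,"hand":40},{"dp":[0,0,-0.7],"spin":0,"hand":40},{"dp":[-0.1,0.1,-0.85],"spin":0,"hand":40},{"dp":[-0.2,0.25,-0.85],"spin":0,"hand":40},{"dp":[-0.3,0.4,-0.85],"spin":0,"hand":40},{"dp":[-0.4,0.55,-0.85],"spin":0,"hand":40},{"dp":[-0.5,0.7,-0.85],"spin":0,"hand":40},{"dp":[-0.584,0.874,-0.85],"spin":0,"hand":40},{"dp":[-0.584,0.874,-0.85],"spin":0,"hand":40},{"dp":[-0.584,0.874,-0.85],"spin":0,"hand":40}]}}

```text
time: 29.1
ee_pos: [0.6265, 0.1447, 0.2395]
eef_rot: [0.715, 0.699, -0.001, 0.0]
ft_force: [0.4, 0.9, -1.8]
width: 0.0436
grip_force: 20.0
```

```bash
python3 - <<'E'
from h import *
go([.6275,.146,.125],179);print(pose()[0])
E
```

```text
go [0.6275 0.146  0.125 ] [0.0061, 0.0041, 0.458] ('spin', np.float64(-0.0014)) max rows 2.289846935465423
[0.62654476 0.14471425 0.2394958 ]
```

Call:
{"op": "carry_out", "data": {"deltas": [{"dp":[0.005,0.003,0.2],"spin":0,"hand":40},{"dp":[0.005,0.003,0.4],"spin":0,"hand":40},{"dp":[0.005,0.003,0.46],"spin":0,"hand":40},{"dp":[0.005,0.003,0.46],"spin":0,"hand":40},{"dp":[0.005,0.003,0.46],"spin":0,"hand":40}]}}

```text
time: 29.6
ee_pos: [0.6275, 0.1492, 0.1277]
eef_rot: [0.713, 0.701, 0.001, 0.001]
ft_force: [0.9, 0.1, -1.7]
width: 0.0434
grip_force: 20.0
```

```bash
python3 - <<'E'
from h import *
go([.6275,.146,.1137],179);print(pose()[0])
E
```

```text
go [0.6275 0.146  0.1137] [-0.0127, 0.0002, 0.0559] ('spin', np.float64(0.0002)) max rows 0.27946451531035943
[0.62746303 0.14915277 0.12767583]
```

Call:
{"op": "carry_out", "data": {"deltas": [{"dp":[-0.008,0,0.02],"spin":0,"hand":40},{"dp":[-0.008,0,0.04],"spin":0,"hand":40},{"dp":[-0.008,0,0.05],"spin":0,"hand":40},{"dp":[-0.008,0,0.055],"spin":0,"hand":40},{"dp":[-0.008,0,0.055],"spin":0,"hand":40}]}}

```text
time: 30.1
ee_pos: [0.627, 0.1463, 0.1136]
eef_rot: [0.714, 0.701, 0.001, -0.0]
ft_force: [-8.0, 0.3, 15.3]
width: 0.0439
grip_force: 20.0
```

Call:
{"op": "carry_out", "data": {"deltas": [{"dp":[0,0,-0.004],"spin":0,"hand":46},{"dp":[0,0,-0.004],"spin":0,"hand":60},{"dp":[0,0,-0.004],"spin":0,"hand":60},{"dp":[0,0,-0.004],"spin":0,"hand":60},{"dp":[0,0,-0.15],"spin":0,"hand":60},{"dp":[0,0,-0.3],"spin":0,"hand":60},{"dp":[0,0,-0.5],"spin":0,"hand":60},{"dp":[0,0,-0.6],"spin":0,"hand":60},{"dp":[-0.1,-0.15,-0.6],"spin":0,"hand":60},{"dp":[-0.25,-0.3,-0.6],"spin":0,"hand":60},{"dp":[-0.4,-0.45,-0.6],"spin":0,"hand":60},{"dp":[-0.5,-0.6,-0.6],"spin":0,"hand":50},{"dp":[-0.595,-0.65,-0.6],"spin":0,"hand":50},{"dp":[-0.595,-0.65,-0.6],"spin":0,"hand":50},{"dp":[-0.595,-0.65,-0.6],"spin":0,"hand":50}]}}

```text
time: 31.6
ee_pos: [0.4604, -0.0018, 0.2614]
eef_rot: [0.714, 0.7, 0.002, -0.002]
ft_force: [-0.3, -0.2, 0.5]
width: 0.0503
grip_force: 0.0
```

```bash
python3 - <<'E'
from h import *
im,P=snap('wrist','w15.png');print(P);np.savez('w15.npz',p=P[0],R=P[1])
for (e,a,c) in blobs(im,(3,150,120),(14,255,255),amin=40,amax=6000):
    print(np.round(e[0],1),np.round(e[1],1),a,np.round(at('wrist',e[0],.012,P),4))
E
```

```text
(array([ 0.46042004, -0.00183483,  0.26141143]), array([[ 2.05512942e-02,  9.99788789e-01,  1.44712727e-04],
       [ 9.99773122e-01, -2.05517823e-02,  5.59713418e-03],
       [ 5.59892611e-03,  2.96515432e-05, -9.99984325e-01]]))
```

View pics/w15.png

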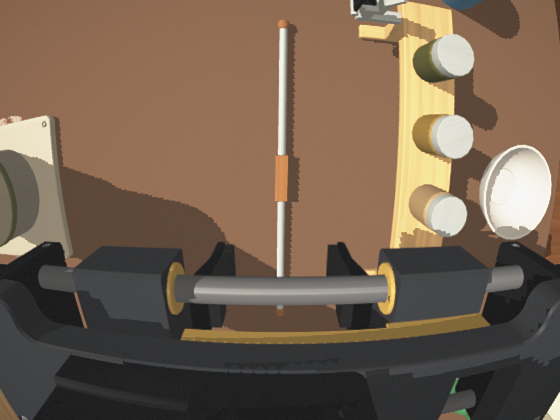

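Three jars stand on the plank; the bar lies with its grip at (281,178) and knobs at (284,24) and (281,313).

```bash
python3 - <<'E'
from h import *
d=np.load('w15.npz');P=(d['p'],d['R'])
im=cv2.imread('pics/w15.png')
h=cv2.cvtColor(im,cv2.COLOR_BGR2HSV)
print(h[178,281],h[24,284],h[100,200])
m=cv2.inRange(h,np.array([0,150,130]),np.array([16,255,255]));m[:,:250]=0;m[:,310:]=0;m[240:300]=0
n,l,st,ce=cv2.connectedComponentsWithStats(m)
for s,c in zip(st[1:],ce[1:]):
    if s[4]>20: print(s,c,at('wrist',c,.016 if s[4]>300 else .008,P))
K=[at('wrist',uv,.008,P) for uv in((284,24),(281,313))];print(K,'mid',(K[0]+K[1])/2,'yaw',np.degrees(np.arctan2(*(K[0]-K[1])[1::-1])),np.linalg.norm(K[0]-K[1]))
E
```

```text
[ 14 148 215] [ 14 146 185] [ 12 109 152]
[276 164   5  12  25] [277.64 170.6 ] [0.45757342 0.01153302 0.008     ]
[279 189   8  12  39] [282.02564103 195.38461538] [ 0.46258252 -0.02131522  0.008     ]
[array([0.4695877 , 0.20305952, 0.008     ]), array([ 0.45767497, -0.20151802,  0.008     ])] mid [0.46363133 0.00077075 0.008     ] yaw 88.31342140721242 0.4047528866354828
```

Call:
{"op": "carry_out", "data": {"deltas": [{"dp":[0.01,0.008,0.2],"spin":0.003,"hand":40},{"dp":[0.01,0.008,0.4],"spin":0.003,"hand":40},{"dp":[0.01,0.008,0.6],"spin":0.003,"hand":40},{"dp":[0.01,0.008,0.73],"spin":0.003,"hand":40},{"dp":[0.01,0.008,0.73],"spin":0.003,"hand":40},{"dp":[0.01,0.008,0.73],"spin":0.003,"hand":40}]}}

```text
time: 32.25
ee_pos: [0.4623, 0.0016, 0.0767]
eef_rot: [0.717, 0.697, -0.004, 0.001]
ft_force: [-0.2, 0.2, 0.3]
width: 0.0402
grip_force: 0.0
```

```bash
python3 - <<'E'
from h import *
im,P=snap('wrist','w16.png');print(P[0])
h=cv2.cvtColor(im,cv2.COLOR_BGR2HSV)
m=cv2.inRange(h,np.array([10,130,150]),np.array([18,255,255]));m[:,:240]=0;m[:,320:]=0;m[290:]=0
n,l,st,ce=cv2.connectedComponentsWithStats(m)
for s,c in zip(st[1:],ce[1:]):
    if s[4]>150: print(s,c,at('wrist',c,.016,P)); a=np.array([s[0]+s[2]/2,s[1]]);print(at('wrist',(c[0],s[1]),.016,P),at('wrist',(c[0],s[1]+s[3]),.016,P))
go([.4625,.001,.004],178.3)
E
```

```text
[0.46233696 0.00161178 0.07672711]
[ 269  181   22   82 1676] [279.24463007 222.4146778 ] [0.46181216 0.0048465  0.016     ]
[0.46269502 0.03497844 0.016     ] [ 0.46086267 -0.02722718  0.016     ]
go [0.4625 0.001  0.004 ] [-0.0024, -0.0029, 0.2979] ('spin', np.float64(0.0004)) max rows 1.489340576186571
```

Call:
{"op": "carry_out", "data": {"deltas": [{"dp":[0.006,-0.001,0.12],"spin":0,"hand":40},{"dp":[0.006,-0.001,0.24],"spin":0,"hand":40},{"dp":[0.006,-0.001,0.288],"spin":0,"hand":40},{"dp":[0.006,-0.001,0.288],"spin":0,"hand":40},{"dp":[0.006,-0.001,0.288],"spin":0,"hand":10},{"dp":[0.006,-0.001,0.288],"spin":0,"hand":10},{"dp":[0.006,-0.001,0.288],"spin":0,"hand":10},{"dp":[0.006,-0.001,0.288],"spin":0,"hand":10},{"dp":[0.006,-0.001,0.288],"spin":0,"hand":10},{"dp":[0.006,-0.001,0.288],"spin":0,"hand":10}], "force": 50}}

```text
time: 33.3
ee_pos: [0.4636, 0.0048, 0.0075]
eef_rot: [0.717, 0.697, 0.0, -0.0]
ft_force: [-3.5, 0.7, 9.0]
width: 0.0154
grip_force: 50.0
```

Call:
{"op": "carry_out", "data": {"deltas": [{"dp":[0,0,-0.15],"spin":-0.004,"hand":10},{"dp":[0,0,-0.3],"spin":-0.004,"hand":10},{"dp":[0,0,-0.45],"spin":-0.004,"hand":10},{"dp":[0,0,-0.6],"spin":-0.004,"hand":10},{"dp":[0,0,-0.75],"spin":-0.004,"hand":10},{"dp":[0,0,-0.75],"spin":-0.004,"hand":10},{"dp":[0,0,-0.75],"spin":-0.004,"hand":10}]}}

```text
time: 34.0
ee_pos: [0.4637, 0.0052, 0.195]
eef_rot: [0.712, 0.702, 0.002, -0.001]
ft_force: [-0.8, 1.3, -1.4]
width: 0.015
grip_force: 50.0
```

```bash
python3 - <<'E'
from h import *
im,P=snap('wrist','w17.png');print(P,read_state()['width'])
go([.551,.0275,.19],179)
E
```

```text
(array([0.46371465, 0.00524985, 0.19501798]), array([[ 0.01400804,  0.99990097,  0.00135036],
       [ 0.99988827, -0.01401489,  0.00519918],
       [ 0.00521759,  0.00127738, -0.99998557]])) 0.015119347832525748
go [0.551  0.0275 0.19  ] [0.0953, 0.3509, 0.0156] ('spin', np.float64(0.001)) max rows 1.754388167438117
```

View pics/w17.png

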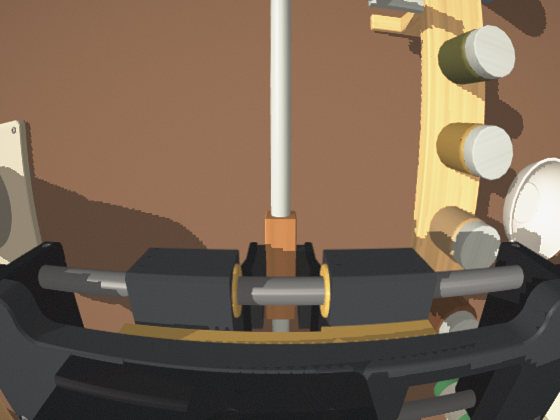

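The bar is gripped level in the hand at (281,240). Now I cross-check the plank's far edge from several views, since the clips' x follows from it.

```bash
python3 - <<'E'
from h import *
from numpy import array
def mask(fn):
    h=cv2.cvtColor(cv2.imread('pics/'+fn),cv2.COLOR_BGR2HSV);m=cv2.inRange(h,np.array([13,55,110]),np.array([32,255,255]))
    return cv2.morphologyEx(m,cv2.MORPH_OPEN,np.ones((5,5)))
d=np.load('w15.npz');P15=(d['p'],d['R']);m=mask('w15.png')
def far(m,P,rows):
    for r in rows:
        c=np.where(m[r,380:470])[0]+380
        if len(c):
            X=at('wrist',(c[-1]+.5,r),.085,P);Y=at('wrist',(c[0]-.5,r),.085,P);print(r,c[0],c[-1],'far-ctr',round(X[0]-.032-.0172*(X[1]-.0262),4),'near+ctr',round(Y[0]+.032-.0172*(Y[1]-.0262),4),round(X[1],3))
far(m,P15,[20,95,105,165,175,180])
m=mask('w17.png');P=pose()
for r in (95,105,110,190,200):
    c=np.where(m[r,400:500])[0]+400
    if len(c):
        X=at('wrist',(c[-1]+.5,r),.085,P);Y=at('wrist',(c[0]-.5,r),.085,P);print('w17',r,c[0],c[-1],round(X[0]-.032-.0172*(X[1]-.0262),4),round(Y[0]+.032-.0172*(Y[1]-.0262),4))
# rod width in w17 -> height relative to camera
h=cv2.cvtColor(cv2.imread('pics/w17.png'),cv2.COLOR_BGR2HSV)
for r in(60,120,180):
    c=np.where((h[r,240:320,1]<70))[0]+240;print('rod',r,c[0],c[-1],len(c))
    for z in(-.002,.004,.010): # tool-z offset upward of axis
        p,R=P
        best=min((np.linalg.norm(proj('wrist',p+np.array([-.0139*yy*-1,yy,z]),P)-[281,r]),yy) for yy in np.arange(.03,.25,.002))[1]
        a=proj('wrist',p+np.array([-.005,best,z]),P);b=proj('wrist',p+np.array([.005,best,z]),P);print('   z',z,'y',round(best,3),'w',round(b[0]-a[0],2),'mid',round((a+b)[0]/2,1))
E
```

```text
20 401 452 far-ctr 0.6267 near+ctr 0.6241 0.201
95 399 454 far-ctr 0.6261 near+ctr 0.6198 0.11
105 398 454 far-ctr 0.6263 near+ctr 0.6188 0.099
165 396 451 far-ctr 0.6263 near+ctr 0.6189 0.03
175 396 450 far-ctr 0.626 near+ctr 0.6196 0.018
180 395 450 far-ctr 0.6267 near+ctr 0.6188 0.012
w17 95 420 484 0.6229 0.6162
w17 105 420 485 0.6244 0.6164
w17 110 420 484 0.6234 0.6165
w17 190 415 478 0.6238 0.6163
w17 200 414 477 0.6242 0.6163
rod 60 270 290 21
   z -0.002 y 0.106 w 20.23 mid 276.5
   z 0.004 y 0.104 w 21.0 mid 276.4
   z 0.01 y 0.104 w 21.83 mid 276.2
rod 120 270 290 21
   z -0.002 y 0.076 w 20.14 mid 277.3
   z 0.004 y 0.076 w 20.91 mid 277.2
   z 0.01 y 0.076 w 21.74 mid 277.1
rod 180 271 290 20
   z -0.002 y 0.046 w 19.62 mid 278.2
   z 0.004 y 0.046 w 20.34 mid 278.2
   z 0.01 y 0.048 w 21.17 mid 278.0
```

Call:
{"op": "carry_out", "data": {"deltas": [{"dp":[0.05,0.1,0],"spin":-0.003,"hand":10},{"dp":[0.1,0.2,0],"spin":-0.003,"hand":10},{"dp":[0.1,0.3,0],"spin":-0.003,"hand":10},{"dp":[0.1,0.347,0],"spin":-0.003,"hand":10},{"dp":[0.1,0.347,0],"spin":-0.003,"hand":10},{"dp":[0.1,0.347,0],"spin":-0.003,"hand":10},{"dp":[0.1,0.347,0],"spin":-0.003,"hand":10}]}}

```text
time: 34.75
ee_pos: [0.5495, 0.0275, 0.1934]
eef_rot: [0.709, 0.705, -0.001, -0.0]
ft_force: [0.1, -0.4, -1.5]
width: 0.0152
grip_force: 50.0
```

```bash
python3 - <<'E'
from h import *
Ps=[]
for _ in range(5):
    im,P=snap('wrist');Ps.append(P)
print(np.mean([p[0] for p in Ps],0));R=np.mean([p[1] for p in Ps],0);print(np.round(R,4))
cv2.imwrite('pics/w18.png',im);P=(np.mean([p[0] for p in Ps],0),R)
np.savez('w18.npz',p=P[0],R=R)
h=cv2.cvtColor(im,cv2.COLOR_BGR2HSV)
L=[]
for r in range(20,200,20):
    c=np.where((h[r,250:312,1]<70))[0]+250;u=(c[0]+c[-1])/2;X=at('wrist',(u,r),P[0][2],P);L.append(X)
L=np.array(L);f=np.polyfit(L[:,1],L[:,0],1);print(L[[0,-1]],'slope',f[0],'x at ledge centre y',np.polyval(f,.0273))
m=cv2.inRange(h,np.array([8,130,120]),np.array([18,255,255]));r=np.where(m[:,281])[0];print('grip rows',r[0],'bar ctr y',at('wrist',(281,r[0]),P[0][2]+.006,P)[1]-.03)
im,_=snap('top','top1.png'); im,_=snap('scene','scene1.png')
print([np.round(proj('scene',np.array(X)),1) for X in([.5537,.1973,.115],[.5479,-.1427,.115])])
E
```

```text
[0.54978264 0.02830442 0.19417638]
[[ 5.4e-03  1.0e+00 -7.0e-04]
 [ 1.0e+00 -5.4e-03  3.0e-04]
 [ 3.0e-04 -7.0e-04 -1.0e+00]]
[[0.55390211 0.15512645 0.19417638]
 [0.55052828 0.07369804 0.19417638]] slope 0.024956171144707853 x at ledge centre y 0.5487643530826143
grip rows 218 bar ctr y 0.025538640335917878
[array([362.5, 231.8]), array([257.2, 191.5])]
```

Call:
{"op": "carry_out", "data": {"deltas": [{"dp":[0.005,0.002,0.05],"spin":0.003,"hand":10},{"dp":[0.005,0.002,0.1],"spin":0.003,"hand":10},{"dp":[0.005,0.002,0.15],"spin":0.003,"hand":10},{"dp":[0.005,0.002,0.19],"spin":0.003,"hand":10},{"dp":[0.005,0.002,0.22],"spin":0.003,"hand":10},{"dp":[0.005,0.002,0.22],"spin":0.003,"hand":10}]}}

```text
time: 35.7
ee_pos: [0.5504, 0.0292, 0.1383]
eef_rot: [0.713, 0.702, -0.001, -0.0]
ft_force: [-0.1, 0.4, -1.9]
width: 0.0153
grip_force: 50.0
```

```bash
python3 - <<'E'
from h import *
Q=[]
for _ in range(4):
    im,P=snap('wrist');s=read_state();Q.append(np.r_[P[0],s['ft_force'],s['torque'],P[1][0,0]])
print(np.round(np.mean(Q,0),4))
snap('scene','scene2.png')
im=cv2.imread('pics/scene2.png')[150:280,210:400]
cv2.imwrite('pics/s2c.png',cv2.resize(im,None,fx=4,fy=4,interpolation=cv2.INTER_CUBIC))
E
```

```text
[ 0.5509  0.0292  0.1392 -0.1085 -0.163  -1.1868 -0.079   0.045  -0.0218
  0.0152]
```

View pics/s2c.png

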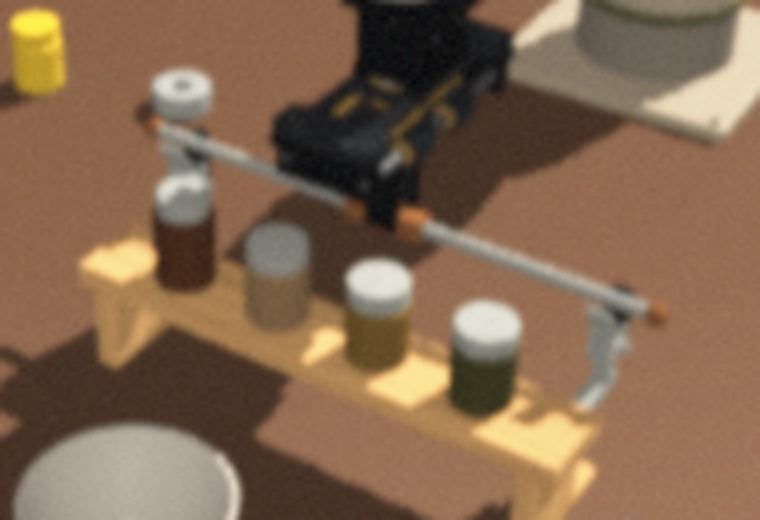

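The mill and three jars stand upright, and the bar is over both clips with the knobs outside. Pushing down.

Call:
{"op": "carry_out", "data": {"deltas": [{"dp":[0,0,0.01],"spin":0,"hand":10},{"dp":[0,0,0.02],"spin":0,"hand":10},{"dp":[0,0,0.03],"spin":0,"hand":10},{"dp":[0,0,0.04],"spin":0,"hand":10},{"dp":[0,0,0.05],"spin":0,"hand":10},{"dp":[0,0,0.05],"spin":0,"hand":10}], "force": 60}}

```text
time: 36.55
ee_pos: [0.5529, 0.0294, 0.128]
eef_rot: [0.712, 0.702, 0.001, 0.001]
ft_force: [6.4, 0.1, 5.7]
width: 0.0151
grip_force: 60.0
```

Call:
{"op": "carry_out", "data": {"deltas": [{"dp":[0,0,0.01],"spin":0,"hand":10},{"dp":[0,0,0.02],"spin":0,"hand":10},{"dp":[0,0,0.03],"spin":0,"hand":10},{"dp":[0,0,0.04],"spin":0,"hand":10},{"dp":[0,0,0.045],"spin":0,"hand":10},{"dp":[0,0,0.045],"spin":0,"hand":10}]}}

```text
time: 37.15
ee_pos: [0.5504, 0.0294, 0.1152]
eef_rot: [0.712, 0.702, -0.001, -0.0]
ft_force: [-0.2, -0.9, -1.4]
width: 0.0153
grip_force: 60.0
```

Both forces dropped after the peak, so the jaws have been passed. A little further to seat it.

Call:
{"op": "carry_out", "data": {"deltas": [{"dp":[0,0,0.006],"spin":0,"hand":10},{"dp":[0,0,0.01],"spin":0,"hand":10},{"dp":[0,0,0.01],"spin":0,"hand":10},{"dp":[0,0,0.01],"spin":0,"hand":10}]}}

```text
time: 37.55
ee_pos: [0.5509, 0.0294, 0.1144]
eef_rot: [0.712, 0.702, 0.0, -0.001]
ft_force: [-7.3, 0.4, 15.8]
width: 0.0152
grip_force: 60.0
```

```bash
python3 - <<'E'
from h import *
Q=[]
for _ in range(4):
    im,P=snap('wrist');s=read_state();Q.append(np.r_[P[0],s['ft_force'],s['torque']])
print(np.round(np.mean(Q,0),4))
E
```

```text
[ 5.50900e-01  2.94000e-02  1.14400e-01 -6.74390e+00  6.46000e-02
  1.54994e+01 -3.00000e-04  1.78900e+00  6.00000e-04]
```

It has bottomed with about 17 N and no roll moment, so it is seated at both ends. Releasing and retreating.

Call:
{"op": "carry_out", "data": {"deltas": [{"dp":[0,0,-0.006],"spin":0,"hand":15},{"dp":[0,0,-0.006],"spin":0,"hand":26},{"dp":[0,0,-0.006],"spin":0,"hand":26},{"dp":[0,0,-0.006],"spin":0,"hand":26},{"dp":[0,0,-0.06],"spin":0,"hand":26},{"dp":[0,0,-0.12],"spin":0,"hand":26},{"dp":[0,0,-0.3],"spin":0,"hand":26},{"dp":[0,0,-0.5],"spin":0,"hand":26},{"dp":[0,0,-0.7],"spin":0,"hand":26},{"dp":[0,-0.1,-0.8],"spin":0,"hand":26},{"dp":[0,-0.25,-0.8],"spin":0,"hand":26},{"dp":[0,-0.4,-0.8],"spin":0,"hand":26},{"dp":[0,-0.4,-0.8],"spin":0,"hand":26}]}}

```text
time: 39.05
ee_pos: [0.451, 0.0309, 0.3139]
eef_rot: [0.712, 0.702, 0.001, 0.0]
ft_force: [1.1, 0.2, -1.5]
width: 0.0261
grip_force: 0.0
```

```bash
python3 - <<'E'
from h import *
im,P=snap('wrist','w20.png');t,_=snap('top','top2.png');s,_=snap('scene','scene3.png')
# numeric checks in top: jaw (black) centroids before/after, knobs after
a=cv2.imread('pics/top0.png')
for nm,i in(('before',a),('after',t)):
    g=i.max(axis=2)
    for x0 in(172,306):
        r=g[196:222,x0:x0+24];ys,xs=np.where(r<45);print(nm,x0,len(ys),ys.mean()+196,xs.mean()+x0)
h=cv2.cvtColor(s,cv2.COLOR_BGR2HSV)
m=cv2.inRange(h,np.array([5,140,110]),np.array([14,255,255]));m[:150]=0;m[300:]=0
n,l,st,ce=cv2.connectedComponentsWithStats(m)
print([(q[4],np.round(c,1)) for q,c in zip(st[1:],ce[1:]) if q[4]>5 and 230<c[0]<390])
k=lambda y,z:np.round(proj('scene',np.array([.5508+.0172*y,.0255+y,z])),1)
print('pred knobs/grip home',k(.2,.115),k(-.2,.115),k(0,.115),'if 10mm up',k(.2,.125),k(-.2,.125),k(0,.125))
E
```

```text
before 172 35 214.68571428571428 180.74285714285713
before 306 25 213.32 316.96
after 172 32 214.71875 180.90625
after 306 29 213.6206896551724 317.0344827586207
[(np.int32(125), array([305.2, 209.7])), (np.int32(19), array([373.1, 236.1]))]
pred knobs/grip home [372.4 235.6] [248.6 188.2] [306.  210.2] if 10mm up [372.9 232.5] [248.4 185.4] [306.2 207.3]
```

The left knob and the grip are at their predicted home pixels, and both jaws are back where they were when closed. Handing in.

```bash
python3 -c "from bench import *; print(close_job())"
```

```text
the job is handed in; nothing more can be done
None
```

The job is handed in: the ring is on the mill, the mill and all three jars stand upright on the shelf, and the bar is pushed home under both closed jaws. The bar's right-hand end was hidden by the mill in the last picture, so I judged it from the grip, the left knob and an even push force.

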